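# Seat a row of vial stoppers with the press tool

### The job

Lift the press tool out of its cradle, stand it on the rubber mat and let go, then take it again by its two end pads. In one unbroken pass slide its sprung shoe along the rack's track with steady downward pressure, from the run-in end until the nose pushes back the sprung end stop, so that all six stoppers are seated; press gently enough that neither the shoe's spring nor the stop's ever bottoms out, and touch the stoppers with the tool only. Finally stand the tool upright on the mat again, let go, and leave everything else where it is.

Things in the scene. Friction and masses are not known exactly. Their poses are not given: they have to be found in the camera images.
- press: The press tool, loose, 0.28 to 0.4 kg: a white handle block above a steel shoe on a short spring stem, 90 mm long (x), 44 mm wide (y), 88 mm tall. Symmetric: either nose may lead. Origin: centre of the flat sole with the spring relaxed; x along the shoe, z up through the handle. It starts standing on its shoe in the cradle, x along the cradle's x
- shoe (a joint): Travel of the tool's shoe (90 x 44 x 18 mm; middle 52 mm of the sole flat, both noses turn up 7 mm over their last 19 mm) into the handle, m: 0 relaxed, 0.012 bottomed. The spring takes 3.2 N to start and 0.8 N more per mm (8 N at 6 mm). The tool's weight alone hardly moves it. 4 to 8 mm is good for seating stoppers
- grip (a point): Good grip point on the tool's vertical axis, 66 mm above the sole; with the TCP here the fingertips clear the shoe. The handle block spans 36 to 88 mm above the sole, 32 mm wide across its sides (y), 60 mm long over its end pads (x)
- pad_a: Rubber pad, 26 mm wide, 44 mm tall, 3 mm thick, on the end face of the handle toward the press tool's -x; origin at its centre, 62 mm above the sole, 28.5 mm from the axis
- pad_b: The same pad on the end face toward the press tool's +x. Taking the tool by its ends means one finger on each pad (60 mm apart)
- cradle: Grey stand, fixed, in which the press tool starts: base 150 x 64 mm, the tool stands 8 mm up; an upright cheek, 80 mm tall, close to each end of the shoe (102 mm apart inside) leaves no room for fingers at the handle's ends; its long sides are free above 12 mm. Origin: centre of the underside, x along the tool
- mat: Dark rubber mat, fixed, 190 (x) x 150 (y) x 4 mm, empty, flat on the bench. Origin: centre of its underside; top 4 mm above it. Cradle and mat stand left and right in front of the robot, either way round
- rack: Vial rack, fixed, 290 mm long (x), 84 mm wide; its track is 50 mm above the bench, seated stoppers flush with it, unseated up to 5 mm proud. A clear fence along each side, 58 mm apart inside, top 122 mm above the bench: shoe and fingers at the handle's ends fit between, fingers at its sides do not. Origin: centre of underside; the row runs from the open run-in end (-x) to the end stop (+x)
- run_in (a point): Point on the rack's white run-in pad, on the centre line at track height (50 mm above the bench): with the shoe centred here, the flat part of its sole is wholly behind the first stopper and the raised nose just reaches over its edge. Axes as the rack's
- run_end (a point): Where the centre of the shoe is (track height, centre line) when its leading nose just meets the end stop; it then lies over the last stoppers. 161 mm from run_in along the rack's x
- end_stop (a joint): Sprung steel stop block (12 mm thick, 40 mm wide, top 25 mm above the track) at the rack's +x end: how far it is pushed back, m, 0 to 0.010. It takes 1.8 N to start and 0.9 N more per mm; springs back by itself
- stopper0 (a joint): Dark rubber stopper number 1 of 6 in the row, counted from the run-in end: disc 20 mm across on the centre line, -38 mm from the rack's origin along its x. Value: how far it is pushed down, m: 0 fully proud, 0.005 fully seated. Takes 2 N to push, stays where it is left
- stopper1 (a joint): Dark rubber stopper number 2 of 6 in the row, counted from the run-in end: disc 20 mm across on the centre line, -14 mm from the rack's origin along its x. Value: how far it is pushed down, m: 0 fully proud, 0.005 fully seated. Takes 2 N to push, stays where it is left
- stopper2 (a joint): Dark rubber stopper number 3 of 6 in the row, counted from the run-in end: disc 20 mm across on the centre line, 10 mm from the rack's origin along its x. Value: how far it is pushed down, m: 0 fully proud, 0.005 fully seated. Takes 2 N to push, stays where it is left
- stopper3 (a joint): Dark rubber stopper number 4 of 6 in the row, counted from the run-in end: disc 20 mm across on the centre line, 34 mm from the rack's origin along its x. Value: how far it is pushed down, m: 0 fully proud, 0.005 fully seated. Takes 2 N to push, stays where it is left
- stopper4 (a joint): Dark rubber stopper number 5 of 6 in the row, counted from the run-in end: disc 20 mm across on the centre line, 58 mm from the rack's origin along its x. Value: how far it is pushed down, m: 0 fully proud, 0.005 fully seated. Takes 2 N to push, stays where it is left
- stopper5 (a joint): Dark rubber stopper number 6 of 6 in the row, counted from the run-in end: disc 20 mm across on the centre line, 82 mm from the rack's origin along its x. Value: how far it is pushed down, m: 0 fully proud, 0.005 fully seated. Takes 2 N to push, stays where it is left
- mug: Bystander, loose, not part of the job: pale blue mug, 76 mm across, 90 mm tall. Origin: centre of its underside
- reagent: Bystander, loose, not part of the job: brown glass bottle, 56 mm across, 110 mm tall. Origin: centre of its underside
- jar: Bystander, loose, not part of the job: low clear jar with a white cap, 56 mm across, 60 mm tall. Origin: centre of its underside
- mouse: Bystander, loose, not part of the job: black computer mouse, 100 x 60 mm, 33 mm high. Origin: centre of its underside
- tip_box: Bystander, loose, not part of the job: white box, 85 x 120 x 60 mm. Origin: centre of its underside
- ruler: Bystander, loose, not part of the job: steel ruler lying flat, 25 x 150 x 4 mm. Origin: centre of its underside
- notebook: Bystander, loose, not part of the job: brown notebook, 150 x 210 x 12 mm. Origin: centre of its underside

How it is judged:
By the outcome, as a careful person would: the job done as asked, in the order asked, and still so for the second after the job is handed in, with the robot touching nothing.
It also fails if it takes over 72 s, if anything falls off the work surface, if the arm or the gripper's body presses on something with over 40 N, if the wrist force passes 120 N, or if a joint passes its speed limit or range.

### The arm

A 7-joint arm with a two-finger parallel gripper is mounted at the origin on the work surface. World frame = base frame: x ahead of the robot, y to its left, z up, the work surface at z = 0. Lengths are in m, angles in rad, forces in N, time in s.
With the tool pointing down it reaches from about 0.35 to 0.9 m from the base axis. Payload 8.1 kg.
Tool frame: the origin (TCP) lies between the finger pads, 19 mm behind the fingertips; this is the grasp point; z points along the fingers, y is the direction in which the jaws open and shut (so a half turn about z gives the same grasp; the last joint's range is limited). The gripper opens to 92 mm and grips with 3 to 60 N. Pads are 19 mm wide; open, the fingers measure 130 mm over their backs; the gripper's body (75 mm by 190 mm) begins 47 mm behind the grasp point.
Start: joints at [1.228, 0.434, 0.025, 1.573, -0.012, 1.134, -0.075], TCP at [0.148, -0.607, 0.246] pointing down, gripper open.
Joint ranges: [-2.62, 2.62], [-0.44, 2.09], [-1.27, 1.32], [0.08, 2.57], [-1.32, 4.46], [0.12, 2], [-2.74, 2.74]. Speed limits (rad/s): [2.22, 2.22, 3.01, 3.01, 3.14, 3.14, 3.14].

### API

Orientations are given as a rotation vector (axis times angle).
In Python, from cell import observe, get_image, sign_off gives the robot as it stands.
- The arm moves only by the tool arm_command, never from a script. Its argument "deltas" is a list of rows, each an object with "xyz": the shift along the tool's x, y, z in cm, a list of three; "turn": the turn about the tool's z in degrees; "jaw": the closure in counts, from 0 (fully open) to 255 (shut). A call has 1 to 5 rows; each row is the pose to reach, as a shift and turn from the pose measured when the call began, along the tool's axes at that moment; what a row does not reach only later rows make up. A row lasts 1/12 s, in which the tool goes at most 41.7 mm and 7.16 degrees, less where a joint would pass 70% of its speed; a pose out of reach is approached as far as the arm can. A call with a gripper value outside its range is refused whole. The fingers move at their own pace and stop on an object; "force" is the grip in N (left out, the last holds). Time passes only in rows, so rows that repeat a pose let the fingers close. It gives the time, the measured TCP pose, the force and the opening at its end, in the units of the state.
- observe(): the state, without advancing time (a new reading comes with each control period).
- get_image(name): name is "side" or "top"; returns a dict with "frame" (384x512x3 uint8, red, green, blue), "depth" (384x512 float32, m along the optical axis (not along the pixel's ray), 0 where there is no reading), "camera_matrix" (3x3 intrinsics, pixels), "cam_to_world" (4x4, takes a point from camera to world coordinates). Camera axes: x right, y up, looking along -z (the intrinsics and any distortion apply to the point x, -y, -z); pixel columns grow to the right and rows downward; lengths in m; the calibration is good to about 2 mm. A picture is of the moment at which its call begins.
- sign_off(): hands the job in, once; it reports no verdict.
The state is a dict: "clock": time; "joints": joint angles; "dq": joint speeds; "joint_efforts": joint torques, N m; "position": TCP position; "ee_rot": TCP orientation; "force": force on the tool from outside, world axes, zero at the start; "ft_torque": the same for the moment, N m; "width": opening from 0.0 (shut) to 1.0 (fully open).
Only numpy, scipy, OpenCV 4.12 (cv2) and the standard library are available. Lean on these libraries where they do the work, as an engineer would, in place of code of your own. Each camera call takes 0.05 s, during which the arm holds its last target.

## Working session

There is one attempt and no reset: what is moved stays moved. The work goes in short steps, Python scripts to look and compute and a tool call to move; the robot and the scene stay as the last step left them, time stands still between calls to the robot, and variables do not carry over. Pictures are saved under pics/ and viewed, and the job is handed in when it is done.

Besides the shell and the picture viewer there is one more tool, called by a JSON object that holds its "method" and its "body", one argument or row to a line. arm_command: Moves the arm, as the interface text tells. Its arguments: {"type":"object","properties":{"deltas":{"type":"array","items":{"type":"object","properties":{"xyz":{"type":"array","items":{"type":"number"}},"turn":{"type":"number"},"jaw":{"type":"number"}}}},"force":{"type":"number"}},"required":["deltas"]}

```bash
mkdir -p pics; ls; cat > h.py <<'E'
import numpy as np, cv2
from cell import observe, get_image, sign_off
from scipy.spatial.transform import Rotation as R
def snap(name,fn):
    g=get_image(name); cv2.imwrite('pics/'+fn+'.png',cv2.resize(g['frame'][:,:,::-1],(800,600),interpolation=cv2.INTER_CUBIC)); 
    np.savez('pics/'+fn+'.npz',**g); return g
def pts(g):
    d=g['depth'].astype(float);K=g['camera_matrix'];T=g['cam_to_world']
    v,u=np.mgrid[0:d.shape[0],0:d.shape[1]]
    x=(u-K[0,2])/K[0,0]*d; y=(v-K[1,2])/K[1,1]*d
    P=np.stack([x,-y,-d,np.ones_like(d)],-1)@T.T
    return P[...,:3]
def ray(g,u,v,z):
    K=g['camera_matrix'];T=g['cam_to_world']
    d=T[:3,:3]@np.array([(u-K[0,2])/K[0,0],-(v-K[1,2])/K[1,1],-1]);o=T[:3,3]
    return o+d*(z-o[2])/d[2]
E
python3 - <<'E'
from h import *
np.set_printoptions(precision=4,suppress=True)
print(observe())
for n in('top','side'):
    g=snap(n,n+'0'); print(n,g['camera_matrix'],g['cam_to_world'],{k:np.shape(v) for k,v in g.items()})
E
```

```text
pics
{'clock': 0.0, 'joints': array([ 1.2284,  0.4352,  0.025 ,  1.5741, -0.0116,  1.134 , -0.0751]), 'dq': array([ 0.0004,  0.0003, -0.0003, -0.0011,  0.0004, -0.0007, -0.0009]), 'joint_efforts': array([  0.0003, -66.7853,   0.9847, -31.446 ,  -0.0608,   0.0429,
         0.0001]), 'position': array([ 0.1483, -0.6067,  0.2448]), 'ee_rot': array([-3.1176, -0.3756,  0.0005]), 'force': array([ 0.4138, -0.1271, -0.5421]), 'ft_torque': array([-0.0007, -0.0236, -0.0012]), 'width': 0.9992978411659496}
top [[400.4771   0.     257.7942]
 [  0.     400.4771 195.2095]
 [  0.       0.       1.    ]] [[-0.0793  0.9724 -0.2194  0.314 ]
 [-0.9968 -0.0781  0.0145 -0.0255]
 [-0.0031  0.2198  0.9755  1.2531]
 [ 0.      0.      0.      1.    ]] {'frame': (384, 512, 3), 'depth': (384, 512), 'camera_matrix': (3, 3), 'cam_to_world': (4, 4)}
side [[369.0071   0.     259.4152]
 [  0.     369.0071 192.8196]
 [  0.       0.       1.    ]] [[-0.7189  0.3862 -0.5779 -0.0489]
 [-0.6951 -0.3914  0.6031  0.5997]
 [ 0.0068  0.8353  0.5498  0.6404]
 [ 0.      0.      0.      1.    ]] {'frame': (384, 512, 3), 'depth': (384, 512), 'camera_matrix': (3, 3), 'cam_to_world': (4, 4)}
```

View pics/top0.png

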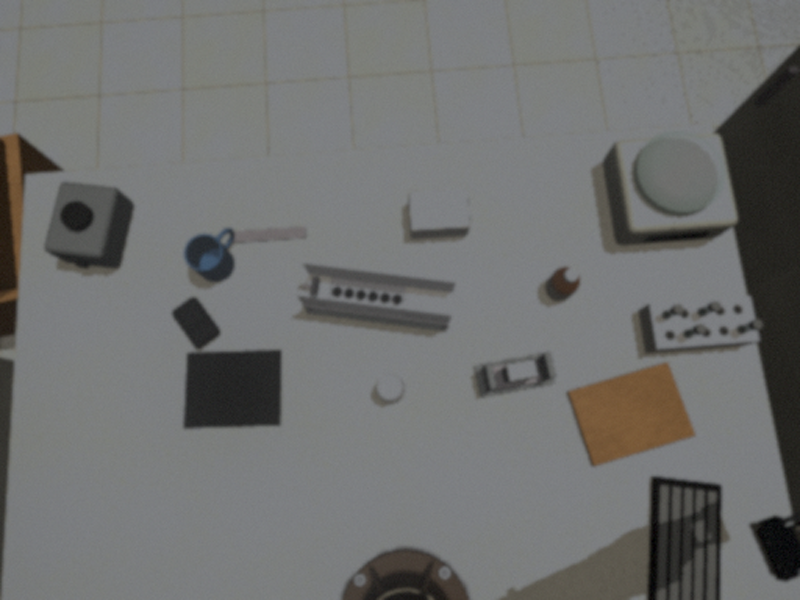

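View pics/side0.png

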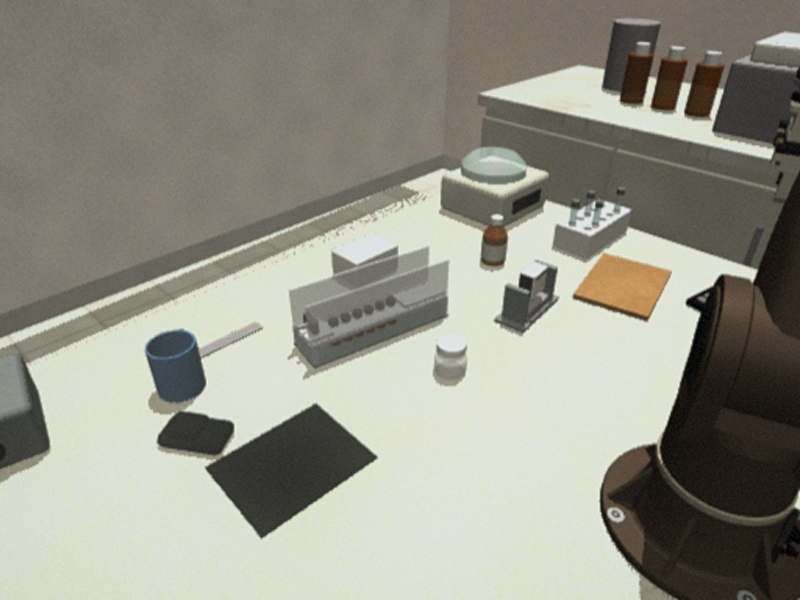

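Top view: the mat is at (233,389), cradle with tool at (514,373), and the rack runs from (450,305, run-in) to (316,288, end stop). Six stoppers run from (397,299) to (337,291). Next I'll measure.

```bash
python3 - <<'E'
from h import *
np.set_printoptions(precision=4,suppress=True)
g=dict(np.load('pics/top0.npz')); f=g['frame'];print(f[::60,::60].mean(-1).astype(int)[:3])
P=pts(g); print('bench z',np.median(P[300:330,150:200,2]),'depth zeros',(g['depth']==0).mean())
def crop(v0,v1,u0,u1,s,fn,g=g):
    c=g['frame'][v0:v1,u0:u1,::-1]; c=cv2.resize(c,None,fx=s,fy=s,interpolation=cv2.INTER_NEAREST)
    c=np.clip(c.astype(float)*1.6,0,255).astype(np.uint8)
    cv2.imwrite('pics/'+fn+'.png',c)
crop(160,220,180,300,6,'c_rack'); crop(215,265,290,370,8,'c_cr')
gs=dict(np.load('pics/side0.npz'))
crop(150,240,170,300,6,'c_rs',gs); crop(160,215,310,365,10,'c_cs',gs)
# height maps
for (v0,v1,u0,u1) in((165,215,185,295),(220,258,300,360)):
    print((P[v0:v1:3,u0:u1:4,2]*1000).astype(int))
E
```

```text
[[122 122 123 125 122 125 121 120 118]
 [125 117 124 126 125 126 125 124  88]
 [ 26  84 126 126 128 126 127 103  34]]
bench z 0.0003228738653586749 depth zeros 0.003962198893229167
[[   3    0    1    6    2    5    0    0   -1    0   -3    5    4    7
     1    1    3    2    0    0    2    7    3   -4    5    1    4    5]
 [   0    0  123  119  122    5    4    2    1    3    1    1    7   -1
     0    4    0    0    0    2    0    2    0    5    1    1    1    1]
 [  -1 1253    4   98  103  111  114  124  122  122  121    2    5    0
     3   -2    4    0    0    0    2   -2    0    5    0    0    4    3]
 [   0   -2    0   64   71   77   80   93   91   97  104  113  116  124
   123  126  122    8    1    2    5    4    2    1    3    4    1   -1]
 [   0    1    5   53   77   51   53   50   59   63   72   77   89   94
    95   97  104  108  116  123  124  122  119   -2    0    1    1   -1]
 [   4   -3   -1   48   73   49   52   43   43   41   45   44   47   54
    59   62   74   81   83   91   92   98  108  108  115  118  124   -3]
 [   1   -4   66   69   75   50   48   46   46   
[... 1666 characters left out ...]
2   0]
 [  4  -4   1   0   6   0   0   0   2   3  -5   2  81  -5   3]
 [ -2   0   0   1   1   0  -1   2  15  12   8  23  73  84   6]
 [  0  -2   1   6  11   9  12  92  97  97 100  12  63  77   2]
 [  0   8  32  83  22  31  95  98  98  94 100  10  60  82   0]
 [  0  12  20  79  23  25  91  95  98  98  96  90  52  80   1]
 [  3   4  11  83  25  21  95  96  97 101  92  25  42  81   0]
 [ -1   0   8  74  83  25  64  69  21  22  28  29  14   9   2]
 [  0  -2  12  62  81  25  22  29  14  11  13   8   5  -3   0]
 [  5  -3   6  35   7  11  15   8   3  -1   0   0   0  -1   3]
 [  4  -1  11   4   1  -3   1   2   2   1   6   0  -3   4  -2]
 [  3   6   4   0   0   2   4   0   2   1   4  -1   0   5   2]]
```

View pics/c_rack.png

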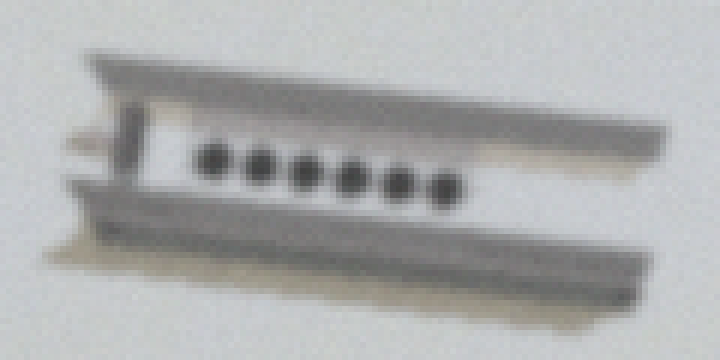

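View pics/c_cr.png

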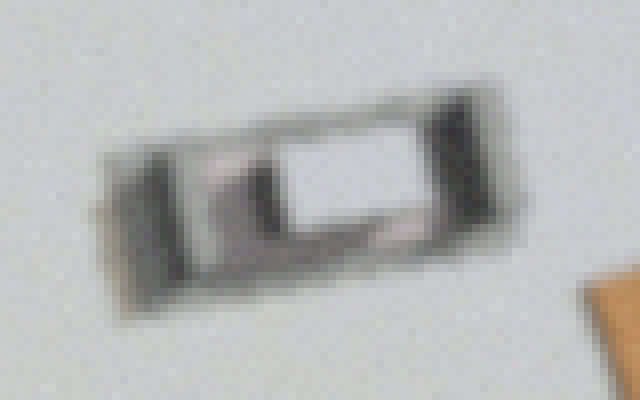

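View pics/c_rs.png

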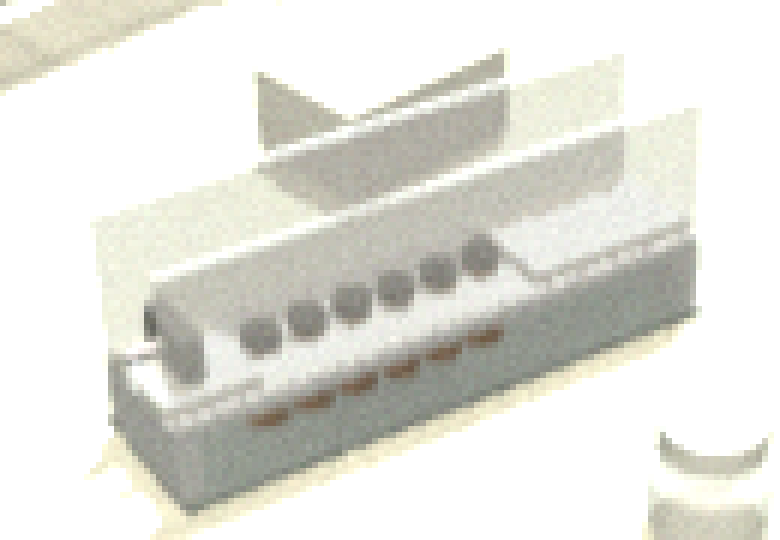

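View pics/c_cs.png

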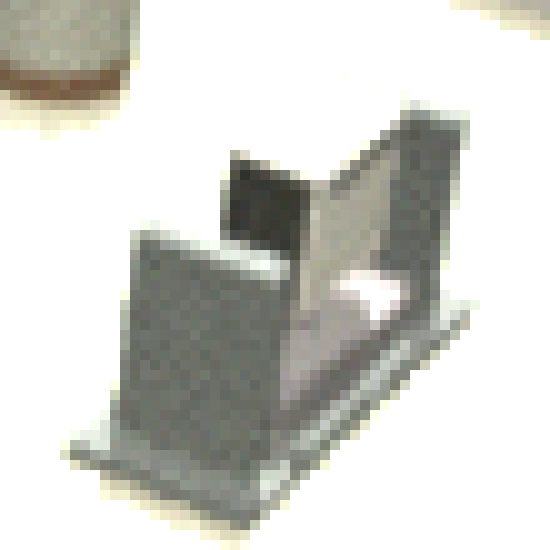

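```bash
cat > m.py <<'E'
from h import *
np.set_printoptions(precision=4,suppress=True)
g=dict(np.load('pics/top0.npz')); f=g['frame']; gray=f.mean(-1); P=pts(g)
def blobs(mask,v0,v1,u0,u1,amin):
    m=np.zeros_like(mask,np.uint8); m[v0:v1,u0:u1]=mask[v0:v1,u0:u1]
    n,l,s,c=cv2.connectedComponentsWithStats(m); return [(s[i,4],c[i],l==i) for i in range(1,n) if s[i,4]>=amin]
# stoppers
st=[]
w=np.clip(90-gray,0,None)
for a,c,m in blobs(gray<75,180,196,210,262,8):
    mm=cv2.dilate(m.astype(np.uint8),np.ones((3,3)))>0
    v,u=np.nonzero(mm); ww=w[mm]; uc,vc=(u*ww).sum()/ww.sum(),(v*ww).sum()/ww.sum()
    st.append((uc,vc,a)); print(a,uc,vc,ray(g,uc,vc,0.055))
st.sort(); q=np.array([ray(g,u,v,0.054)[:2] for u,v,a in st])
print(np.linalg.norm(np.diff(q,axis=0),axis=1))
E
python3 m.py
python3 - <<'E'
from m import *
n=len(q)
xs=82-24*np.arange(n) # leftmost = stopper5
A=np.c_[np.ones(n),xs/1000.]; s,_,_,_=np.linalg.lstsq(A,q,rcond=None)
print('origin',s[0],'dir',s[1],np.linalg.norm(s[1]),'yaw',np.degrees(np.arctan2(s[1,1],s[1,0])), 'res',(A@s-q)*1000)
# fence tops
for z0 in(0,):
  m=(P[...,2]>.119)&(P[...,2]<.128)
  m[:160]=0;m[215:]=0;m[:,:180]=0;m[:,300:]=0
  p=P[m][:,:2]; yaw=np.arctan2(s[1,1],s[1,0]); d=np.array([np.cos(yaw),np.sin(yaw)]);nn=np.array([-d[1],d[0]])
  r=p-s[0]; a=r@d;b=r@nn; print('fence along',a.min(),a.max(),'n',len(a))
  for sg in(1,-1):
    k=b*sg>0; pf=np.polyfit(a[k],b[k],1); print(sg,np.median(b[k]),np.percentile(b[k],[5,95]),pf,np.percentile(a[k],[1,99]))
# handle top
m=(P[...,2]>.088)&(P[...,2]<.106); m[:220]=0;m[258:]=0;m[:,:305]=0;m[:,360:]=0
mask=m.astype(np.uint8)
for a,c,mm in blobs(m,220,258,305,360,50):
    v,u=np.nonzero(mm); W=np.array([ray(g,x,y,.096)[:2] for x,y in zip(u,v)])
    print('handle',a,cv2.minAreaRect((W*1000).astype(np.float32)),W.mean(0))
mb=(gray>135)
for a,c,mm in blobs(mb&m,220,258,305,360,50):
    v,u=np.nonzero(mm); W=np.array([ray(g,x,y,.096)[:2] for x,y in zip(u,v)])
    print('handle bright',a,cv2.minAreaRect((W*1000).astype(np.float32)),W.mean(0))
# mat
for a,c,mm in blobs(gray<50,215,280,110,185,500):
    cs,_=cv2.findContours(mm.astype(np.uint8),cv2.RETR_EXTERNAL,cv2.CHAIN_APPROX_NONE)
    W=np.array([ray(g,x,y,.004)[:2] for x,y in cs[0][:,0]]); print('mat',cv2.minAreaRect((W*1000).astype(np.float32)))
print('cradle region hi', )
m=(P[...,2]>.074)&(P[...,2]<.088)&(gray<150)
for a,c,mm in blobs(m,215,260,295,365,4):
    v,u=np.nonzero(mm); W=np.array([ray(g,x,y,.08)[:2] for x,y in zip(u,v)]); print('cheek',a,c,W.mean(0))
E
```

```text
20 215.26030719482617 186.3007275666936 [0.622  0.0852 0.055 ]
22 222.94100418410042 187.29246861924685 [0.617  0.0618 0.055 ]
23 230.5424489795918 188.29714285714283 [0.6119 0.0386 0.055 ]
23 238.2498017446471 189.23949246629658 [0.6071 0.0152 0.055 ]
23 246.02928019520132 190.27978853192351 [ 0.6019 -0.0085  0.055 ]
23 253.614150555327 191.15960510078156 [ 0.5972 -0.0315  0.055 ]
[0.024  0.0237 0.024  0.0242 0.0235]
20 215.26030719482617 186.3007275666936 [0.622  0.0852 0.055 ]
22 222.94100418410042 187.29246861924685 [0.617  0.0618 0.055 ]
23 230.5424489795918 188.29714285714283 [0.6119 0.0386 0.055 ]
23 238.2498017446471 189.23949246629658 [0.6071 0.0152 0.055 ]
23 246.02928019520132 190.27978853192351 [ 0.6019 -0.0085  0.055 ]
23 253.614150555327 191.15960510078156 [ 0.5972 -0.0315  0.055 ]
[0.024  0.0237 0.024  0.0242 0.0235]
origin [0.6052 0.0054] dir [0.2077 0.9742] 0.9960618823549067 yaw 77.96209524544403 res [[-0.0632  0.0071]
 [-0.004   0.0689]
 [ 0.0704 -0.1445]
 [-0.0325 -0.0482]
 [ 0.1857  0.2189]
 [-0.1564 -0.1022]]
fence along -0.1434213055191666 0.1449758627026214 n 382
1 0.03207947199777772 [0.0291 0.0344] [-0.0022  0.0319] [-0.1407  0.1412]
-1 -0.030949394237811005 [-0.0339 -0.0283] [-0.0018 -0.031 ] [-0.1387  0.142 ]
handle 232 ((433.4017028808594, -249.9188995361328), (33.12164306640625, 60.96696853637695), 4.874025344848633) [ 0.4334 -0.2502]
mat ((453.6203308105469, 306.8825988769531), (181.63873291015625, 141.4757843017578), 87.07406616210938)
cradle region hi
cheek 72 [351.1944 233.5278] [ 0.4409 -0.3072]
cheek 70 [313.3857 240.5286] [ 0.4293 -0.1943]
cheek 8 [323.25  241.375] [ 0.4245 -0.2228]
```

```bash
cat >> h.py <<'E'
def goto(x,y,z,jawdeg,o=None):
    """delta in tool axes (cm, deg) to world target; jawdeg = world angle of tool y (mod 180)"""
    o=o or observe(); Rm=R.from_rotvec(o['ee_rot']).as_matrix(); d=Rm.T@(np.array([x,y,z])-o['position'])*100
    cur=np.degrees(np.arctan2(Rm[1,1],Rm[0,1])); t=(jawdeg-cur+90)%180-90
    print('pos',np.round(o['position'],4),'jaw',round(cur,1),'tilt z',np.round(Rm[:,2],3),'F',np.round(o['force'],1),'w',round(o['width'],3),'t',round(o['clock'],2))
    print('delta cm',np.round(d,2),'turn deg(tool)',round(-t,1),'alt',round(-t+180*np.sign(t),1),'q7',round(o['joints'][6],2))
E
python3 - <<'E'
from m import *
s=dict(np.load('pics/side0.npz')); fs=s['frame'];gs_=fs.mean(-1); PS=pts(s)
# handle top from side depth
for nm,PP in(('top',P),('side',PS)):
    k=(PP[...,2]>.092)&(PP[...,2]<.100)&(abs(PP[...,0]-.433)<.05)&(abs(PP[...,1]+.25)<.04)
    p=PP[k][:,:2]; c=p.mean(0); e,V=np.linalg.eigh(np.cov(p.T)); print(nm,len(p),'handle',c,np.degrees(np.arctan2(V[1,1],V[0,1])),np.sqrt(e*12),PP[k][:,2].mean())
    k=(abs(PP[...,0]-.453)<.12)&(abs(PP[...,1]-.307)<.14)&(PP[...,2]<.012)
    gg=gray if nm=='top' else gs_; k&=gg<50; p=PP[k][:,:2]; print(' mat',len(p),p.min(0),p.max(0), cv2.minAreaRect((p*1000).astype(np.float32)),np.median(PP[k][:,2]))
    k=(PP[...,2]>.070)&(PP[...,2]<.0785)&(abs(PP[...,0]-.63)<.04)&(abs(PP[...,1]-.13)<.03); p=PP[k][:,:2]
    d=np.array([np.cos(np.radians(77.9)),np.sin(np.radians(77.9))]);r=p-[.6052,.0054];a=r@d;b=r@[-d[1],d[0]]
    print(' stop',len(p),np.percentile(a,[2,10,50,90,98]),np.percentile(b,[2,50,98]))
for a,c,m in blobs(gs_<130,180,215,205,260,8):
    print(a,c,ray(s,c[0],c[1],.055))
E
```

```text
20 215.26030719482617 186.3007275666936 [0.622  0.0852 0.055 ]
22 222.94100418410042 187.29246861924685 [0.617  0.0618 0.055 ]
23 230.5424489795918 188.29714285714283 [0.6119 0.0386 0.055 ]
23 238.2498017446471 189.23949246629658 [0.6071 0.0152 0.055 ]
23 246.02928019520132 190.27978853192351 [ 0.6019 -0.0085  0.055 ]
23 253.614150555327 191.15960510078156 [ 0.5972 -0.0315  0.055 ]
[0.024  0.0237 0.024  0.0242 0.0235]
top 194 handle [ 0.4335 -0.2498] 94.46810289560477 [0.0315 0.0578] 0.0963905002898549
 mat 2644 [0.3801 0.2131] [0.5273 0.4006] ((453.6165466308594, 306.74615478515625), (182.75326538085938, 141.6173553466797), 86.95994567871094) 0.004683618387685495
 stop 70 [0.0977 0.1139 0.1242 0.1321 0.1415] [-0.0295 -0.0021  0.0342]
side 108 handle [ 0.4297 -0.2479] 95.3149611130157 [0.032  0.0566] 0.09511105085001208
 mat 1150 [0.3737 0.2401] [0.5721 0.403 ] ((472.2208251953125, 322.9570617675781), (166.71945190429688, 192.9781494140625), 87.59331512451172) 0.003612463906910224
 stop 71 [0.0993 0.1056 0.1288 0.1426 0.1451] [-0.0286  0.035   0.0383]
75 [226.4533 181.4   ] [ 0.6809 -0.0175  0.055 ]
850 [231.0082 193.6529] [0.6214 0.0181 0.055 ]
349 [244.9943 209.0573] [0.5386 0.0424 0.055 ]
8 [211.375 213.625] [0.5873 0.1194 0.055 ]
```

```bash
python3 -c "
from h import *
goto(.4325,-.2495,.2,5)"
```

```text
pos [ 0.1483 -0.6067  0.2448] jaw -76.3 tilt z [-0.     0.001 -1.   ] F [ 0.6 -0.7 -0. ] w 1.0 t 0.1
delta cm [ 36.09 -27.95   4.52] turn deg(tool) -81.3 alt 98.7 q7 -0.08
```

{"method": "arm_command", "body": {
  "deltas": [
    {"xyz":[3,-2.3,0.3],"turn":-6.8,"jaw":0},
    {"xyz":[6,-4.6,0.7],"turn":-13.6,"jaw":0},
    {"xyz":[9,-7,1],"turn":-20.4,"jaw":0},
    {"xyz":[12,-9.3,1.4],"turn":-27.2,"jaw":0},
    {"xyz":[15,-11.6,1.8],"turn":-34,"jaw":0}
  ],
  "force": 40
}}

```text
clock: 0.52
position: [0.2671, -0.4567, 0.2266]
ee_rot: [-2.868, -1.279, 0.0]
force: [1.4, -0.9, -0.4]
width: 1.001
```

```bash
python3 -c "
from h import *
goto(.4325,-.2495,.2,5)"
```

```text
pos [ 0.2671 -0.4567  0.2266] jaw -41.9 tilt z [-0.001  0.002 -1.   ] F [ 1.4 -0.9 -0.4] w 1.001 t 0.52
delta cm [26.47 -1.53  2.68] turn deg(tool) -46.9 alt 133.1 q7 0.15
```

{"method": "arm_command", "body": {
  "deltas": [
    {"xyz":[3.4,-0.2,0.3],"turn":-6.7,"jaw":0},
    {"xyz":[7,-0.4,0.7],"turn":-13.4,"jaw":0},
    {"xyz":[10.6,-0.6,1],"turn":-20.1,"jaw":0},
    {"xyz":[14.2,-0.8,1.4],"turn":-26.8,"jaw":0},
    {"xyz":[17.8,-1,1.8],"turn":-33.5,"jaw":0}
  ]
}}

```text
clock: 0.93
position: [0.3792, -0.316, 0.2086]
ee_rot: [-2.372, -2.057, -0.0]
force: [0.1, -0.6, -0.1]
width: 0.999
```

```bash
python3 -c "
from h import *
goto(.4325,-.2495,.2,5)"
```

```text
pos [ 0.3792 -0.316   0.2086] jaw -8.1 tilt z [-0.001  0.002 -1.   ] F [ 0.1 -0.6 -0.1] w 0.999 t 0.93
delta cm [7.33 4.34 0.86] turn deg(tool) -13.1 alt 166.9 q7 0.32
```

{"method": "arm_command", "body": {
  "deltas": [
    {"xyz":[2.5,1.5,0.3],"turn":-4.5,"jaw":0},
    {"xyz":[5,3,0.6],"turn":-9,"jaw":0},
    {"xyz":[7.33,4.34,0.86],"turn":-13.1,"jaw":0},
    {"xyz":[7.33,4.34,2],"turn":-13.1,"jaw":0},
    {"xyz":[7.33,4.34,3.5],"turn":-13.1,"jaw":0}
  ]
}}

```text
clock: 1.35
position: [0.4343, -0.2478, 0.174]
ee_rot: [2.118, 2.32, 0.003]
force: [-0.4, -0.3, 0.8]
width: 0.999
```

```bash
python3 -c "
from h import *
goto(.4325,-.2495,.074,5)
g=snap('top','top1');g2=snap('side','side1')
cv2.imwrite('pics/c1.png',cv2.resize(g['frame'][200:280,280:390,::-1],None,fx=7,fy=7))
cv2.imwrite('pics/c1s.png',cv2.resize(g2['frame'][130:230,290:400,::-1],None,fx=6,fy=6))"
```

```text
pos [ 0.4343 -0.2478  0.174 ] jaw 5.2 tilt z [ 0.001  0.001 -1.   ] F [-0.4 -0.3  0.8] w 0.999 t 1.35
delta cm [-0.16 -0.2  10.  ] turn deg(tool) 0.2 alt -179.8 q7 0.32
```

View pics/c1.png

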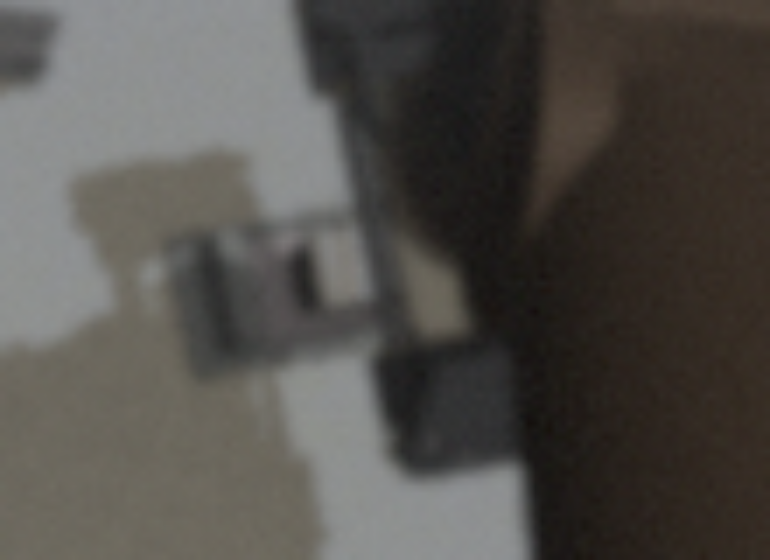

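View pics/c1s.png

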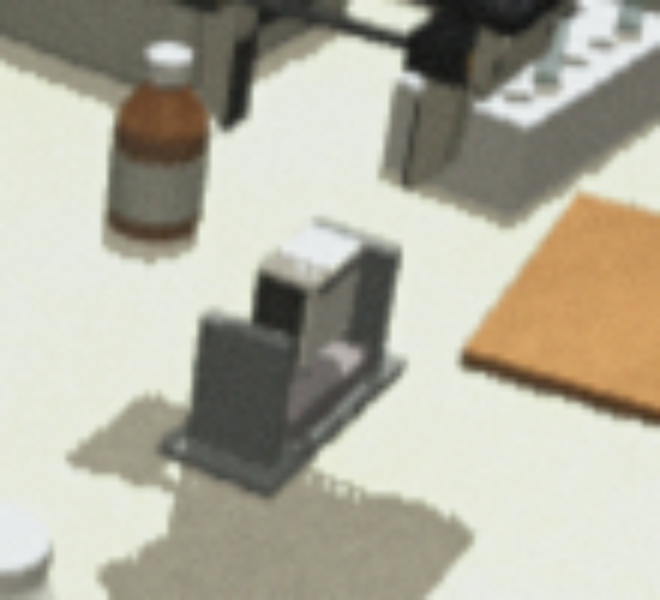

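The fingers straddle the handle (crop pixel ~(340,275) in the top view) and the reagent bottle is well clear. I'll descend.

{"method": "arm_command", "body": {
  "deltas": [
    {"xyz":[-0.1,-0.1,2],"turn":0,"jaw":0},
    {"xyz":[-0.16,-0.2,4],"turn":0,"jaw":0},
    {"xyz":[-0.16,-0.2,6.5],"turn":0,"jaw":0},
    {"xyz":[-0.16,-0.2,8.5],"turn":0,"jaw":0},
    {"xyz":[-0.16,-0.2,10],"turn":0,"jaw":0}
  ]
}}

```text
clock: 1.87
position: [0.4281, -0.2504, 0.0706]
ee_rot: [-2.118, -2.311, 0.002]
force: [0.1, -0.7, 0.2]
width: 1.003
```

```bash
python3 -c "
from h import *
goto(.4325,-.2495,.074,5)
g=snap('top','top2');g2=snap('side','side2')
cv2.imwrite('pics/c2.png',cv2.resize(g['frame'][200:280,280:390,::-1],None,fx=7,fy=7))
cv2.imwrite('pics/c2s.png',cv2.resize(g2['frame'][130:230,290:400,::-1],None,fx=6,fy=6))"
```

```text
pos [ 0.4281 -0.2504  0.0706] jaw 5.0 tilt z [-0.006  0.004 -1.   ] F [ 0.1 -0.7  0.2] w 1.003 t 1.87
delta cm [ 0.05  0.44 -0.34] turn deg(tool) -0.0 alt 180.0 q7 0.23
```

View pics/c2s.png

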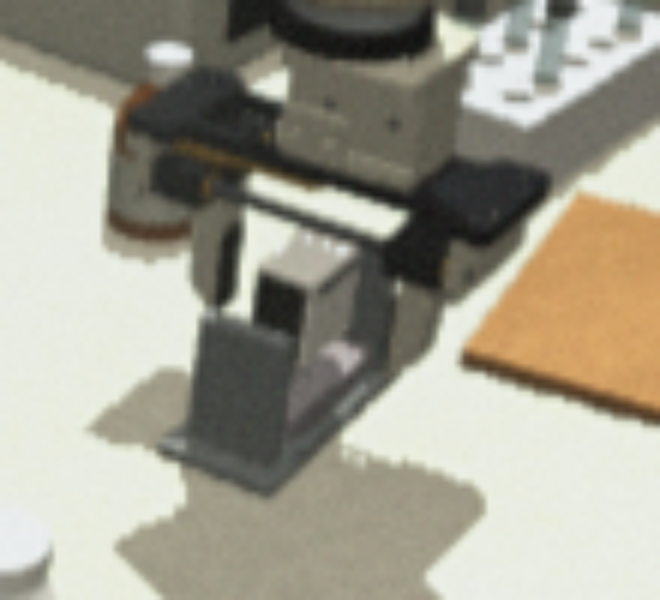

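View pics/c2.png

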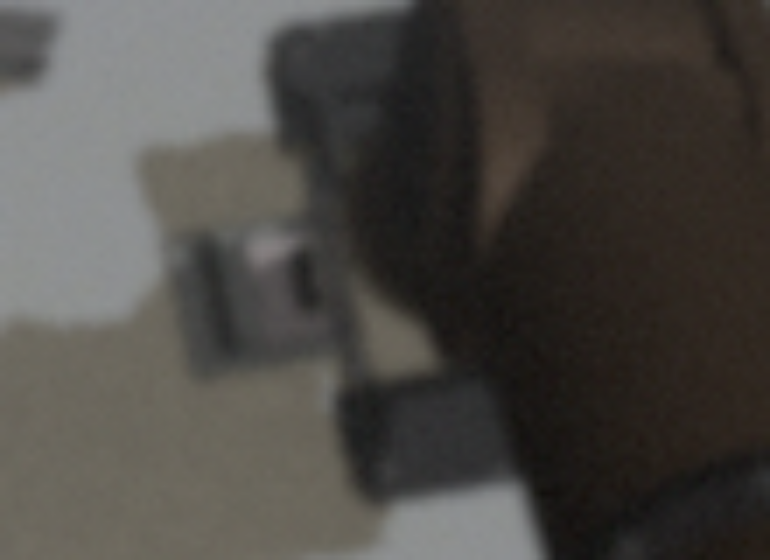

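{"method": "arm_command", "body": {
  "deltas": [
    {"xyz":[0.05,0.4,-0.3],"turn":0,"jaw":0},
    {"xyz":[0.05,0.44,-0.34],"turn":0,"jaw":0},
    {"xyz":[0.05,0.44,-0.34],"turn":0,"jaw":0},
    {"xyz":[0.05,0.44,-0.34],"turn":0,"jaw":80},
    {"xyz":[0.05,0.44,-0.34],"turn":0,"jaw":130}
  ],
  "force": 30
}}

```text
clock: 2.38
position: [0.4321, -0.2493, 0.0743]
ee_rot: [-2.117, -2.31, 0.003]
force: [-0.4, 0.1, -0.2]
width: 0.905
```

```bash
python3 -c "
from h import *
goto(.4325,-.2495,.074,5)"
```

```text
pos [ 0.4321 -0.2493  0.0743] jaw 5.0 tilt z [-0.007  0.004 -1.   ] F [-0.4  0.1 -0.2] w 0.905 t 2.38
delta cm [-0.02  0.04  0.03] turn deg(tool) -0.0 alt 180.0 q7 0.23
```

{"method": "arm_command", "body": {
  "deltas": [
    {"xyz":[0,0,0],"turn":0,"jaw":255},
    {"xyz":[0,0,0],"turn":0,"jaw":255},
    {"xyz":[0,0,0],"turn":0,"jaw":255},
    {"xyz":[0,0,0],"turn":0,"jaw":255},
    {"xyz":[0,0,0],"turn":0,"jaw":255}
  ]
}}

```text
clock: 2.8
position: [0.432, -0.2493, 0.0742]
ee_rot: [-2.117, -2.31, 0.003]
force: [-0.3, 0.1, -0.0]
width: 0.545
```

{"method": "arm_command", "body": {
  "deltas": [
    {"xyz":[0,0,0],"turn":0,"jaw":255},
    {"xyz":[0,0,0],"turn":0,"jaw":255},
    {"xyz":[0,0,0],"turn":0,"jaw":255},
    {"xyz":[0,0,0],"turn":0,"jaw":255}
  ]
}}

```text
clock: 3.13
position: [0.432, -0.2493, 0.0742]
ee_rot: [-2.117, -2.31, 0.003]
force: [0.1, 0.3, -0.1]
width: 0.349
```

```bash
python3 -c "
from h import *
goto(.4325,-.2495,.074,5)"
```

```text
pos [ 0.432  -0.2493  0.0742] jaw 5.0 tilt z [-0.007  0.004 -1.   ] F [ 0.1  0.3 -0.1] w 0.349 t 3.13
delta cm [-0.03  0.05  0.02] turn deg(tool) -0.0 alt 180.0 q7 0.23
```

{"method": "arm_command", "body": {
  "deltas": [
    {"xyz":[0,0,0],"turn":0,"jaw":255},
    {"xyz":[0,0,0],"turn":0,"jaw":255},
    {"xyz":[0,0,-1],"turn":0,"jaw":255},
    {"xyz":[0,0,-3],"turn":0,"jaw":255},
    {"xyz":[0,0,-5],"turn":0,"jaw":255}
  ]
}}

```text
clock: 3.55
position: [0.4315, -0.249, 0.1246]
ee_rot: [-2.115, -2.308, 0.003]
force: [0.7, -0.4, -3.7]
width: 0.347
```

{"method": "arm_command", "body": {
  "deltas": [
    {"xyz":[0,0,-2.5],"turn":0,"jaw":255},
    {"xyz":[0,0,-5],"turn":0,"jaw":255},
    {"xyz":[0,0,-7.5],"turn":0,"jaw":255},
    {"xyz":[0,0,-9],"turn":0,"jaw":255},
    {"xyz":[0,0,-10],"turn":0,"jaw":255}
  ]
}}

```text
clock: 3.97
position: [0.4327, -0.2495, 0.2269]
ee_rot: [-2.116, -2.31, 0.003]
force: [0.4, -0.8, -5.2]
width: 0.346
```

```bash
python3 -c "
from h import *
goto(.454,.30,.22,-10)
print(observe()['joints'])
g2=snap('side','side3')
cv2.imwrite('pics/c3s.png',cv2.resize(g2['frame'][60:230,250:420,::-1],None,fx=4,fy=4))"
```

```text
pos [ 0.4327 -0.2495  0.2269] jaw 5.0 tilt z [-0.008  0.005 -1.   ] F [ 0.4 -0.8 -5.2] w 0.346 t 3.97
delta cm [54.55  6.93  0.93] turn deg(tool) 15.0 alt -165.0 q7 0.35
[ 0.78096767  0.29600125 -0.45410564  1.86204718  0.14792654  1.02576906
  0.35340907]
```

View pics/c3s.png

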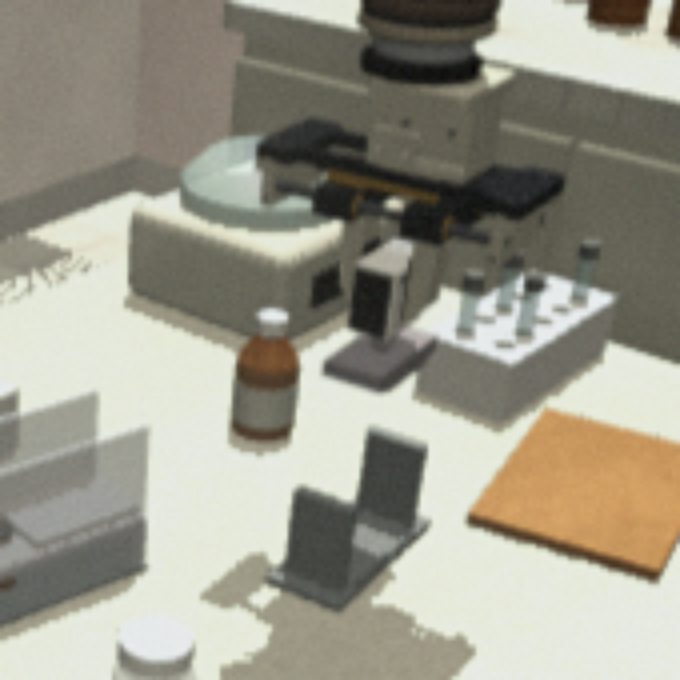

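Tool hanging upright at (385,310) in the crop, cradle empty. Now to the mat.

{"method": "arm_command", "body": {
  "deltas": [
    {"xyz":[2.5,0.3,0],"turn":3,"jaw":255},
    {"xyz":[6,0.8,0],"turn":6,"jaw":255},
    {"xyz":[9.8,1.2,0],"turn":9,"jaw":255},
    {"xyz":[13.6,1.7,0],"turn":12,"jaw":255},
    {"xyz":[17.4,2.2,0],"turn":15,"jaw":255}
  ]
}}

```text
clock: 4.43
position: [0.4388, -0.073, 0.2276]
ee_rot: [-2.403, -2.01, 0.006]
force: [0.8, 0.8, -3.3]
width: 0.346
```

{"method": "arm_command", "body": {
  "deltas": [
    {"xyz":[3.7,-0.5,0],"turn":0,"jaw":255},
    {"xyz":[7.4,-1,0],"turn":0,"jaw":255},
    {"xyz":[11.1,-1.5,0],"turn":0,"jaw":255},
    {"xyz":[14.8,-2,0.2],"turn":0,"jaw":255},
    {"xyz":[18.5,-2.5,0.3],"turn":0,"jaw":255}
  ]
}}

```text
clock: 4.85
position: [0.4459, 0.1149, 0.2245]
ee_rot: [-2.403, -2.01, 0.008]
force: [0.5, -0.8, -4.2]
width: 0.35
```

```bash
python3 -c "
from h import *
goto(.454,.30,.20,-10)
print(observe()['joints'])"
```

```text
pos [0.4459 0.1149 0.2245] jaw -10.2 tilt z [-0.01   0.004 -1.   ] F [ 0.5 -0.8 -4.2] w 0.35 t 4.85
delta cm [18.36 -2.45  2.51] turn deg(tool) -0.2 alt 179.8 q7 -0.72
[ 0.15696965  0.25929594 -0.62286613  1.9406237   0.16962271  1.00243699
 -0.72061507]
```

{"method": "arm_command", "body": {
  "deltas": [
    {"xyz":[3.7,-0.5,0.2],"turn":0,"jaw":255},
    {"xyz":[8,-1.1,0.5],"turn":0,"jaw":255},
    {"xyz":[12,-1.6,1],"turn":0,"jaw":255},
    {"xyz":[15.6,-2.1,1.8],"turn":0,"jaw":255},
    {"xyz":[18.2,-2.4,2.5],"turn":0,"jaw":255}
  ]
}}

```text
clock: 5.27
position: [0.4528, 0.3021, 0.1989]
ee_rot: [-2.399, -2.012, 0.009]
force: [0.7, -0.2, -2.6]
width: 0.347
```

{"method": "arm_command", "body": {
  "deltas": [
    {"xyz":[0,0,2],"turn":0,"jaw":255},
    {"xyz":[0,0,4],"turn":0,"jaw":255},
    {"xyz":[0,0,6],"turn":0,"jaw":255},
    {"xyz":[0,0,8],"turn":0,"jaw":255},
    {"xyz":[0,0,9],"turn":0,"jaw":255}
  ]
}}

```text
clock: 5.68
position: [0.4502, 0.3012, 0.1058]
ee_rot: [-2.398, -2.012, 0.016]
force: [0.3, -0.7, -4.2]
width: 0.347
```

```bash
python3 -c "
from h import *
goto(.454,.30,.0705,-10)
print(observe()['joints'])
g=snap('top','top4');g2=snap('side','side4')"
```

```text
pos [0.4502 0.3012 0.1058] jaw -10.0 tilt z [-0.015  0.002 -1.   ] F [ 0.3 -0.7 -4.2] w 0.347 t 5.68
delta cm [-0.05  0.45  3.52] turn deg(tool) -0.0 alt 180.0 q7 -1.21
[-0.25838642  0.54028658 -0.58540733  1.88663523  0.37605456  0.83726629
 -1.21106987]
```

View pics/side4.png

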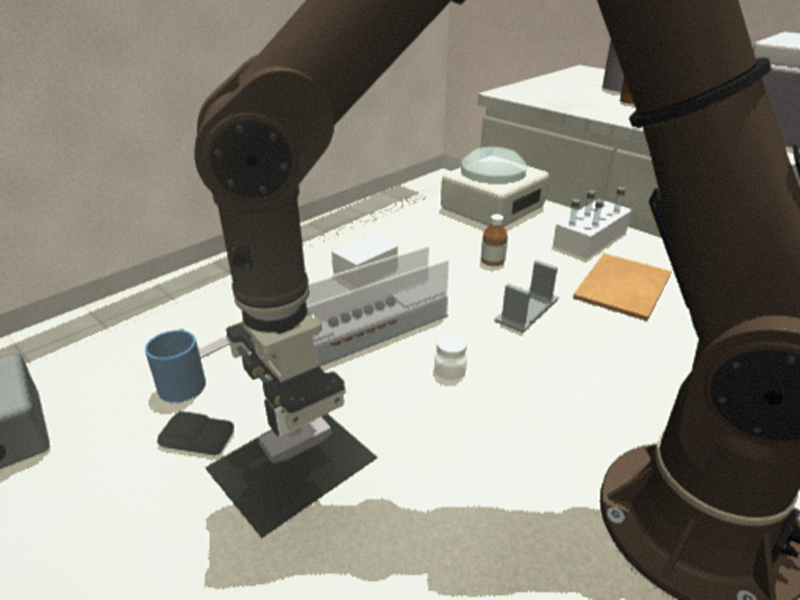

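{"method": "arm_command", "body": {
  "deltas": [
    {"xyz":[0,0.2,1],"turn":0,"jaw":255},
    {"xyz":[0,0.4,2],"turn":0,"jaw":255},
    {"xyz":[0,0.4,2.7],"turn":0,"jaw":255},
    {"xyz":[0,0.4,3.1],"turn":0,"jaw":255},
    {"xyz":[0,0.4,3.3],"turn":0,"jaw":255}
  ]
}}

```text
clock: 6.2
position: [0.4537, 0.3005, 0.0731]
ee_rot: [-2.398, -2.012, 0.017]
force: [-0.5, -0.1, -4.4]
width: 0.35
```

{"method": "arm_command", "body": {
  "deltas": [
    {"xyz":[0,0,0.1],"turn":0,"jaw":255},
    {"xyz":[0,0,0.2],"turn":0,"jaw":255},
    {"xyz":[0,0,0.25],"turn":0,"jaw":255},
    {"xyz":[0,0,0.25],"turn":0,"jaw":255}
  ]
}}

```text
clock: 6.53
position: [0.4538, 0.3006, 0.0708]
ee_rot: [-2.398, -2.012, 0.016]
force: [0.2, 0.1, -2.6]
width: 0.351
```

```bash
python3 -c "
from h import *
goto(.454,.30,.0702,-10)"
```

```text
pos [0.4538 0.3006 0.0708] jaw -10.0 tilt z [-0.015  0.002 -1.   ] F [ 0.2  0.1 -2.6] w 0.351 t 6.53
delta cm [-0.06  0.04  0.06] turn deg(tool) -0.0 alt 180.0 q7 -1.24
```

{"method": "arm_command", "body": {
  "deltas": [
    {"xyz":[0,0,0.05],"turn":0,"jaw":255},
    {"xyz":[0,0,0.05],"turn":0,"jaw":255},
    {"xyz":[0,0,0.05],"turn":0,"jaw":150},
    {"xyz":[0,0,0.05],"turn":0,"jaw":100},
    {"xyz":[0,0,0.05],"turn":0,"jaw":0}
  ]
}}

```text
clock: 6.95
position: [0.4541, 0.3009, 0.0707]
ee_rot: [-2.398, -2.012, 0.015]
force: [0.5, 0.4, 0.0]
width: 0.508
```

{"method": "arm_command", "body": {
  "deltas": [
    {"xyz":[0,0,0],"turn":0,"jaw":0},
    {"xyz":[0,0,0],"turn":0,"jaw":0},
    {"xyz":[0,0,0],"turn":0,"jaw":0},
    {"xyz":[0,0,0],"turn":0,"jaw":0},
    {"xyz":[0,0,0],"turn":0,"jaw":0}
  ]
}}

```text
clock: 7.37
position: [0.4541, 0.3009, 0.0707]
ee_rot: [-2.398, -2.012, 0.015]
force: [-0.3, -1.3, -0.1]
width: 0.871
```

```bash
python3 -c "
from h import *
goto(.454,.30,.20,80)"
```

```text
pos [0.4541 0.3009 0.0707] jaw -10.0 tilt z [-0.014  0.002 -1.   ] F [-0.3 -1.3 -0.1] w 0.871 t 7.37
delta cm [ -0.09  -0.18 -12.93] turn deg(tool) 90.0 alt -90.0 q7 -1.24
```

{"method": "arm_command", "body": {
  "deltas": [
    {"xyz":[0,0,-1.5],"turn":0,"jaw":0},
    {"xyz":[0,0,-4],"turn":0,"jaw":0},
    {"xyz":[0,0,-7],"turn":0,"jaw":0},
    {"xyz":[0,0,-9],"turn":-6,"jaw":0},
    {"xyz":[0,0,-10],"turn":-13,"jaw":0}
  ]
}}

```text
clock: 7.78
position: [0.4563, 0.3017, 0.1736]
ee_rot: [-2.15, -2.275, 0.007]
force: [0.1, 0.3, -0.2]
width: 0.999
```

{"method": "arm_command", "body": {
  "deltas": [
    {"xyz":[0,0,0],"turn":-7,"jaw":0},
    {"xyz":[0,0,0],"turn":-14,"jaw":0},
    {"xyz":[0,0,0],"turn":-21,"jaw":0},
    {"xyz":[0,0,0],"turn":-28,"jaw":0},
    {"xyz":[0,0,0],"turn":-35,"jaw":0}
  ]
}}

```text
clock: 8.2
position: [0.4563, 0.3016, 0.1737]
ee_rot: [-1.358, -2.82, 0.002]
force: [-0.7, -0.3, 0.2]
width: 1.0
```

{"method": "arm_command", "body": {
  "deltas": [
    {"xyz":[0,0,0],"turn":-7,"jaw":0},
    {"xyz":[0,0,0],"turn":-14,"jaw":0},
    {"xyz":[0,0,0],"turn":-21,"jaw":0},
    {"xyz":[0,0,0],"turn":-28,"jaw":0},
    {"xyz":[0,0,0],"turn":-35,"jaw":0}
  ]
}}

```text
clock: 8.62
position: [0.4563, 0.3015, 0.1737]
ee_rot: [-0.438, -3.099, -0.004]
force: [-0.3, 0.4, -0.3]
width: 0.999
```

```bash
python3 -c "
from h import *
goto(.454,.3005,.14,80);print(observe()['joints'])
g=snap('top','top5');g2=snap('side','side5')
cv2.imwrite('pics/c5.png',cv2.resize(np.hstack([g['frame'][200:290,100:200,::-1],g2['frame'][230:320,140:240,::-1]]),None,fx=4,fy=4))"
```

```text
pos [0.4563 0.3015 0.1737] jaw 73.9 tilt z [-0.011  0.004 -1.   ] F [-0.3  0.4 -0.3] w 0.999 t 8.62
delta cm [ 0.16 -0.16  3.37] turn deg(tool) -6.1 alt 173.9 q7 0.11
[ 0.00726325  0.5835511  -0.99100789  1.79274922  0.53923065  1.07258199
  0.1116046 ]
```

View pics/c5.png

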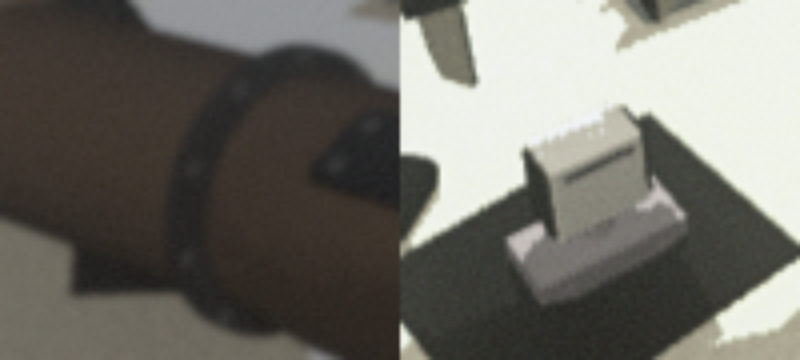

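The tool stands upright on the mat, side-view crop at (590,200). Now I'll finish turning and descend for the end-pad grasp.

{"method": "arm_command", "body": {
  "deltas": [
    {"xyz":[0.16,-0.1,1],"turn":-6.1,"jaw":0},
    {"xyz":[0.2,-0.1,2.5],"turn":-6.1,"jaw":0},
    {"xyz":[0.2,-0.1,3.5],"turn":-6.1,"jaw":0},
    {"xyz":[0.2,-0.1,4.2],"turn":-6.1,"jaw":0},
    {"xyz":[0.2,-0.1,4.2],"turn":-6.1,"jaw":0}
  ]
}}

```text
clock: 9.13
position: [0.4531, 0.3005, 0.1301]
ee_rot: [-0.282, -3.115, -0.002]
force: [0.2, 0.1, 0.7]
width: 1.0
```

```bash
python3 -c "
from h import *
goto(.454,.3007,.07,80);print(observe()['joints'])
g=snap('top','top6');g2=snap('side','side6')
cv2.imwrite('pics/c6.png',cv2.resize(g2['frame'][200:320,120:260,::-1],None,fx=5,fy=5))"
```

```text
pos [0.4531 0.3005 0.1301] jaw 79.7 tilt z [-0.013  0.003 -1.   ] F [0.2 0.1 0.7] w 1.0 t 9.13
delta cm [-0.16  0.04  6.  ] turn deg(tool) -0.3 alt 179.7 q7 0.15
[-0.00881043  0.63887683 -0.97633672  1.84306073  0.6098129   1.00492744
  0.14861479]
```

View pics/c6.png

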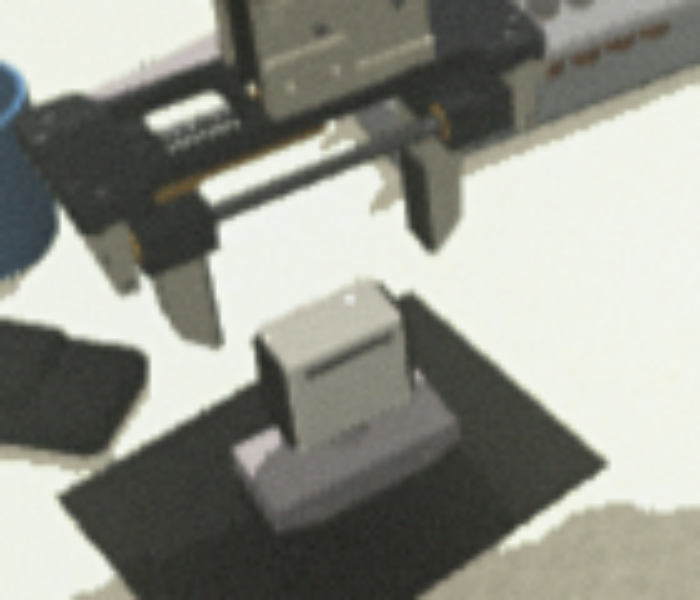

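{"method": "arm_command", "body": {
  "deltas": [
    {"xyz":[-0.1,0,1.5],"turn":0,"jaw":0},
    {"xyz":[-0.16,0.04,3],"turn":0,"jaw":0},
    {"xyz":[-0.16,0.04,4.5],"turn":0,"jaw":0},
    {"xyz":[-0.16,0.04,5.6],"turn":0,"jaw":0},
    {"xyz":[-0.16,0.04,6],"turn":0,"jaw":0}
  ]
}}

```text
clock: 9.65
position: [0.4538, 0.3008, 0.0693]
ee_rot: [-0.28, -3.115, -0.002]
force: [-0.6, -0.5, -0.8]
width: 1.0
```

```bash
python3 -c "
from h import *
goto(.454,.3007,.07,80)
g2=snap('side','side7')
cv2.imwrite('pics/c7.png',cv2.resize(g2['frame'][200:320,120:260,::-1],None,fx=5,fy=5))"
```

```text
pos [0.4538 0.3008 0.0693] jaw 79.7 tilt z [-0.014  0.003 -1.   ] F [-0.6 -0.5 -0.8] w 1.0 t 9.65
delta cm [-0.02 -0.01 -0.07] turn deg(tool) -0.3 alt 179.7 q7 0.08
```

View pics/c7.png

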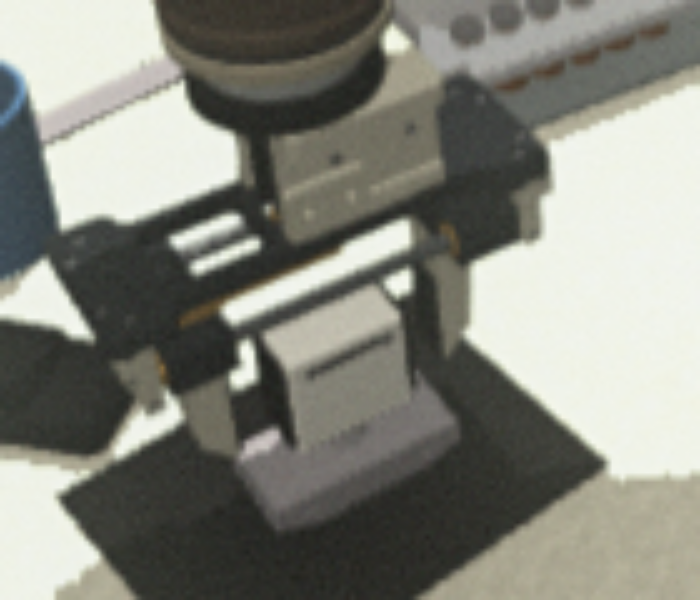

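{"method": "arm_command", "body": {
  "deltas": [
    {"xyz":[0,0,0],"turn":0,"jaw":120},
    {"xyz":[0,0,0],"turn":0,"jaw":255},
    {"xyz":[0,0,0],"turn":0,"jaw":255},
    {"xyz":[0,0,0],"turn":0,"jaw":255},
    {"xyz":[0,0,0],"turn":0,"jaw":255}
  ],
  "force": 40
}}

```text
clock: 10.12
position: [0.454, 0.301, 0.07]
ee_rot: [-0.28, -3.115, -0.002]
force: [-0.3, -2.3, 1.4]
width: 0.686
```

{"method": "arm_command", "body": {
  "deltas": [
    {"xyz":[0,0,0],"turn":0,"jaw":255},
    {"xyz":[0,0,0],"turn":0,"jaw":255},
    {"xyz":[0,0,0],"turn":0,"jaw":255},
    {"xyz":[0,0,0],"turn":0,"jaw":255}
  ]
}}

```text
clock: 10.45
position: [0.454, 0.3007, 0.07]
ee_rot: [-0.281, -3.115, -0.002]
force: [-1.2, -1.8, 0.5]
width: 0.652
```

{"method": "arm_command", "body": {
  "deltas": [
    {"xyz":[0,0,-1],"turn":0,"jaw":255},
    {"xyz":[0,0,-3],"turn":0,"jaw":255},
    {"xyz":[0,0,-5],"turn":0,"jaw":255},
    {"xyz":[0,0,-7],"turn":0,"jaw":255},
    {"xyz":[0,0,-8],"turn":0,"jaw":255}
  ]
}}

```text
clock: 10.87
position: [0.4554, 0.3015, 0.1526]
ee_rot: [-0.28, -3.117, -0.005]
force: [0.5, 0.6, -3.0]
width: 0.655
```

```bash
python3 -c "
from h import *
yaw=np.radians(77.9);d=np.array([np.cos(yaw),np.sin(yaw)]);p=np.array([.6052,.0054])+d*-.088; print(p)
goto(.50,p[1],.24,77.9);print(observe()['joints'])
goto(p[0],p[1],.24,77.9)
g2=snap('side','side8')
cv2.imwrite('pics/c8.png',cv2.resize(g2['frame'][150:320,80:280,::-1],None,fx=4,fy=4))"
```

```text
[ 0.58675357 -0.08064492]
pos [0.4554 0.3015 0.1526] jaw 79.7 tilt z [-0.012  0.004 -1.   ] F [ 0.5  0.6 -3. ] w 0.655 t 10.87
delta cm [-11.09 -36.79  -8.96] turn deg(tool) 1.8 alt -178.2 q7 0.18
[ 0.00650552  0.61638069 -0.9975245   1.81625923  0.58201178  1.04443062
  0.17522494]
pos [0.4554 0.3015 0.1526] jaw 79.7 tilt z [-0.012  0.004 -1.   ] F [ 0.5  0.6 -3. ] w 0.655 t 10.87
delta cm [-19.63 -35.25  -9.06] turn deg(tool) 1.8 alt -178.2 q7 0.18
```

View pics/c8.png

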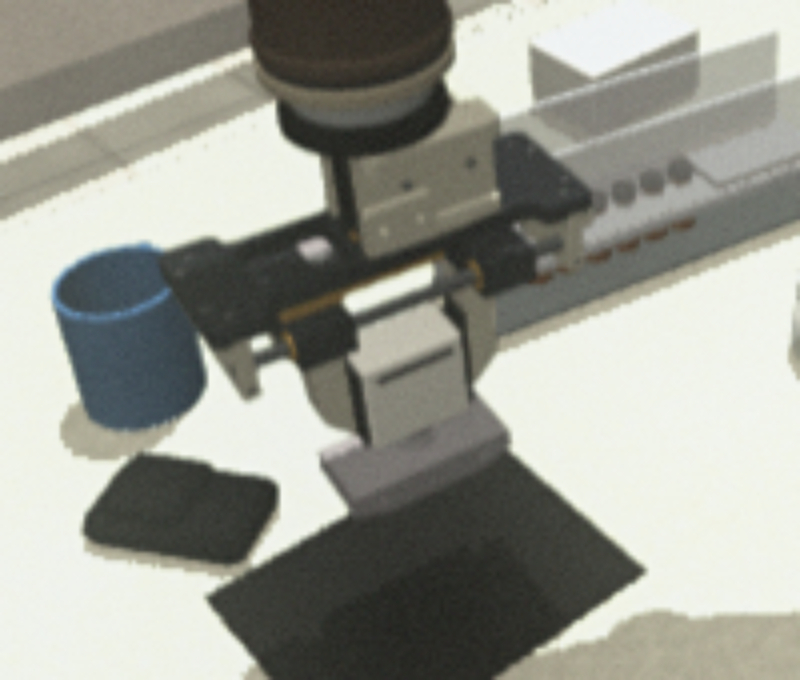

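Held by both end pads, with the tool upright at (415,400) in the crop. Moving on to above the run-in.

{"method": "arm_command", "body": {
  "deltas": [
    {"xyz":[-0.5,-2,-2.5],"turn":0.4,"jaw":255},
    {"xyz":[-1.5,-5,-5],"turn":0.8,"jaw":255},
    {"xyz":[-2.5,-8.5,-7],"turn":1.2,"jaw":255},
    {"xyz":[-3.5,-12,-8.5],"turn":1.6,"jaw":255},
    {"xyz":[-4.5,-15.5,-9],"turn":1.8,"jaw":255}
  ]
}}

```text
clock: 11.33
position: [0.4739, 0.1401, 0.244]
ee_rot: [-0.329, -3.116, -0.007]
force: [0.3, -0.6, -3.9]
width: 0.65
```

```bash
python3 -c "
from h import *
goto(.5867,-.0806,.24,77.9);print(observe()['joints'])"
```

```text
pos [0.4739 0.1401 0.244 ] jaw 77.9 tilt z [-0.008  0.006 -1.   ] F [ 0.3 -0.6 -3.9] w 0.65 t 11.33
delta cm [-15.64 -19.23   0.19] turn deg(tool) 0.0 alt -180.0 q7 0.54
[ 0.44621653  0.44784066 -1.12534796  1.82053128  0.43066308  1.15667271
  0.53880352]
```

{"method": "arm_command", "body": {
  "deltas": [
    {"xyz":[-1,-1.3,0],"turn":0,"jaw":255},
    {"xyz":[-3,-3.7,0],"turn":0,"jaw":255},
    {"xyz":[-5,-6.2,0],"turn":0,"jaw":255},
    {"xyz":[-7,-8.6,0],"turn":0,"jaw":255},
    {"xyz":[-8.5,-10.5,0],"turn":0,"jaw":255}
  ]
}}

```text
clock: 11.75
position: [0.5358, 0.0165, 0.2419]
ee_rot: [-0.332, -3.115, -0.006]
force: [0.7, 0.1, -3.3]
width: 0.651
```

```bash
python3 -c "
from h import *
goto(.5867,-.0806,.24,77.9);print(observe()['joints'])"
```

```text
pos [0.5358 0.0165 0.2419] jaw 77.8 tilt z [-0.009  0.005 -1.   ] F [ 0.7  0.1 -3.3] w 0.651 t 11.75
delta cm [-7.02 -8.42  0.11] turn deg(tool) -0.1 alt 179.9 q7 0.77
[ 0.63092744  0.51845264 -1.08802187  1.72875582  0.48137056  1.20303353
  0.77261178]
```

{"method": "arm_command", "body": {
  "deltas": [
    {"xyz":[-2,-2.4,0],"turn":0,"jaw":255},
    {"xyz":[-4,-4.9,0],"turn":0,"jaw":255},
    {"xyz":[-6,-7.4,0],"turn":0,"jaw":255},
    {"xyz":[-7,-8.5,0],"turn":0,"jaw":255},
    {"xyz":[-7,-8.6,0],"turn":0,"jaw":255}
  ]
}}

```text
clock: 12.17
position: [0.5872, -0.0872, 0.2392]
ee_rot: [-0.342, -3.113, -0.004]
force: [0.6, 0.2, -3.5]
width: 0.651
```

```bash
python3 -c "
from h import *
goto(.5863,-.0826,.14,77.9);print(observe()['joints'])
g=snap('top','top9');g2=snap('side','side9')
cv2.imwrite('pics/c9.png',cv2.resize(g['frame'][140:230,170:320,::-1],None,fx=5,fy=5))
cv2.imwrite('pics/c9s.png',cv2.resize(g2['frame'][90:240,170:320,::-1],None,fx=4,fy=4))
"
```

```text
pos [ 0.5872 -0.0872  0.2392] jaw 77.5 tilt z [-0.01   0.004 -1.   ] F [ 0.6  0.2 -3.5] w 0.651 t 12.17
delta cm [0.08 0.42 9.93] turn deg(tool) -0.4 alt 179.6 q7 0.94
[ 0.72206537  0.6061889  -1.04067325  1.5940756   0.53503162  1.26617175
  0.9417775 ]
```

View pics/c9.png

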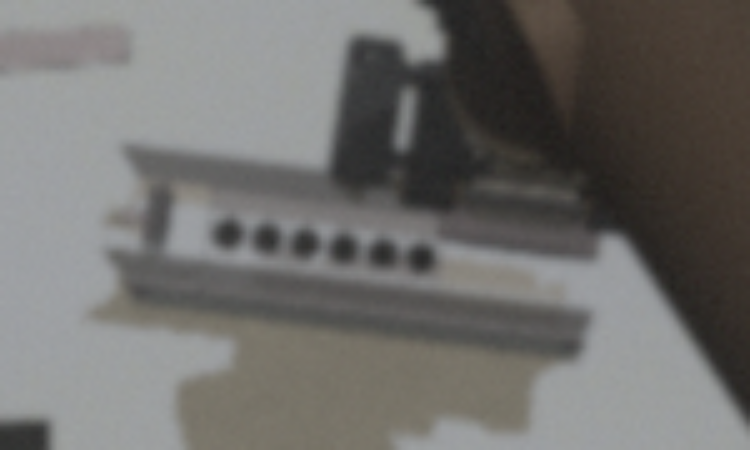

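View pics/c9s.png

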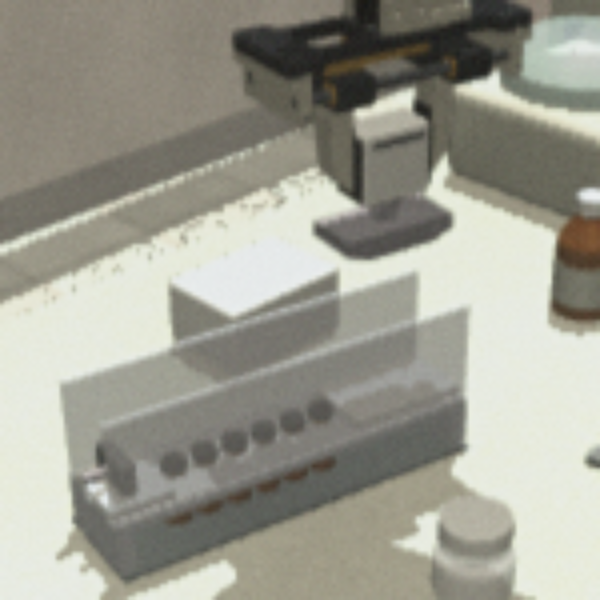

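The run-in is clear and the tool is upright over it at about (385,200) in the side crop. I'll descend between the fences.

{"method": "arm_command", "body": {
  "deltas": [
    {"xyz":[0.08,0.2,1.5],"turn":-0.2,"jaw":255},
    {"xyz":[0.08,0.42,3],"turn":-0.4,"jaw":255},
    {"xyz":[0.08,0.42,4.5],"turn":-0.4,"jaw":255},
    {"xyz":[0.08,0.42,5.5],"turn":-0.4,"jaw":255},
    {"xyz":[0.08,0.42,5.9],"turn":-0.4,"jaw":255}
  ]
}}

```text
clock: 12.68
position: [0.5841, -0.077, 0.1795]
ee_rot: [-0.32, -3.112, -0.007]
force: [0.2, -0.1, -3.6]
width: 0.653
```

```bash
python3 -c "
from h import *
goto(.5863,-.0826,.125,77.9);print(observe()['joints'])
g=snap('top','top10');g2=snap('side','side10')
cv2.imwrite('pics/c10s.png',cv2.resize(g2['frame'][90:240,190:320,::-1],None,fx=5,fy=5))
"
```

```text
pos [ 0.5841 -0.077   0.1795] jaw 78.3 tilt z [-0.012  0.006 -1.   ] F [ 0.2 -0.1 -3.6] w 0.653 t 12.68
delta cm [-0.4  -0.52  5.45] turn deg(tool) 0.4 alt -179.6 q7 0.89
[ 0.6922679   0.65679982 -1.00990115  1.6769203   0.58986345  1.16009007
  0.89030722]
```

View pics/c10s.png

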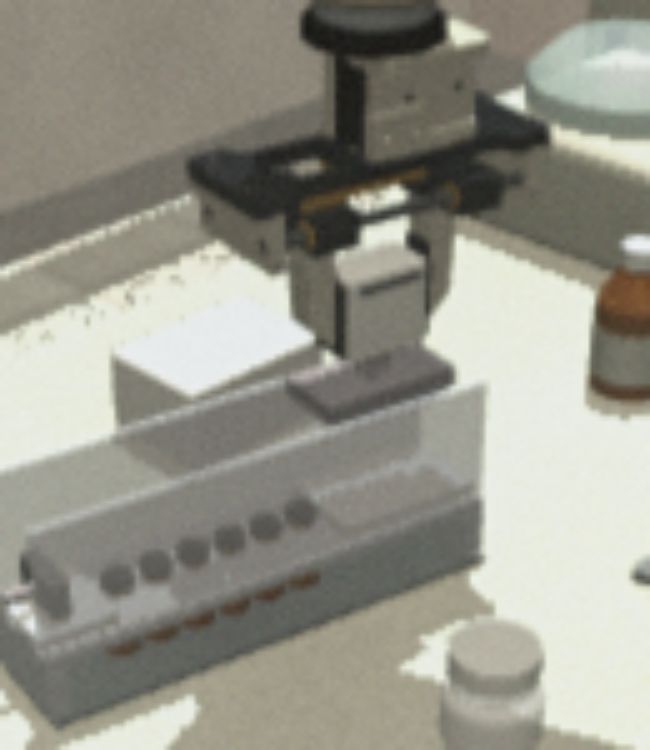

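{"method": "arm_command", "body": {
  "deltas": [
    {"xyz":[-0.3,-0.3,0.2],"turn":0.2,"jaw":255},
    {"xyz":[-0.4,-0.52,0.4],"turn":0.4,"jaw":255},
    {"xyz":[-0.4,-0.52,0.4],"turn":0.4,"jaw":255},
    {"xyz":[-0.4,-0.52,0.4],"turn":0.4,"jaw":255},
    {"xyz":[-0.4,-0.52,0.4],"turn":0.4,"jaw":255}
  ]
}}

```text
clock: 13.2
position: [0.5877, -0.0833, 0.1769]
ee_rot: [-0.333, -3.113, -0.007]
force: [-0.5, 0.6, -3.7]
width: 0.649
```

```bash
python3 -c "
from h import *
goto(.5863,-.0826,.125,77.9)
g2=snap('side','side11');g=g2; P=pts(g)
# shoe/handle vs fence in side depth
yaw=np.radians(77.9);d=np.array([np.cos(yaw),np.sin(yaw)]);nn=np.array([-d[1],d[0]])
r=P[...,:2]-[.6052,.0054];a=r@d;b=r@nn
k=(abs(a+.09)<.06)&(abs(b)<.05)&(P[...,2]>.105)&(P[...,2]<.135)
print('shoe pts',k.sum(),np.percentile(a[k],[2,50,98]),np.percentile(b[k],[2,50,98]))
cv2.imwrite('pics/c11s.png',cv2.resize(g2['frame'][90:240,190:320,::-1],None,fx=5,fy=5))
"
```

```text
pos [ 0.5877 -0.0833  0.1769] jaw 77.8 tilt z [-0.011  0.006 -1.   ] F [-0.5  0.6 -3.7] w 0.649 t 13.2
delta cm [0.09 0.02 5.19] turn deg(tool) -0.1 alt 179.9 q7 0.89
shoe pts 563 [-0.13622992 -0.07892289 -0.03293684] [-0.0279226   0.02009521  0.03817012]
```

View pics/c11s.png

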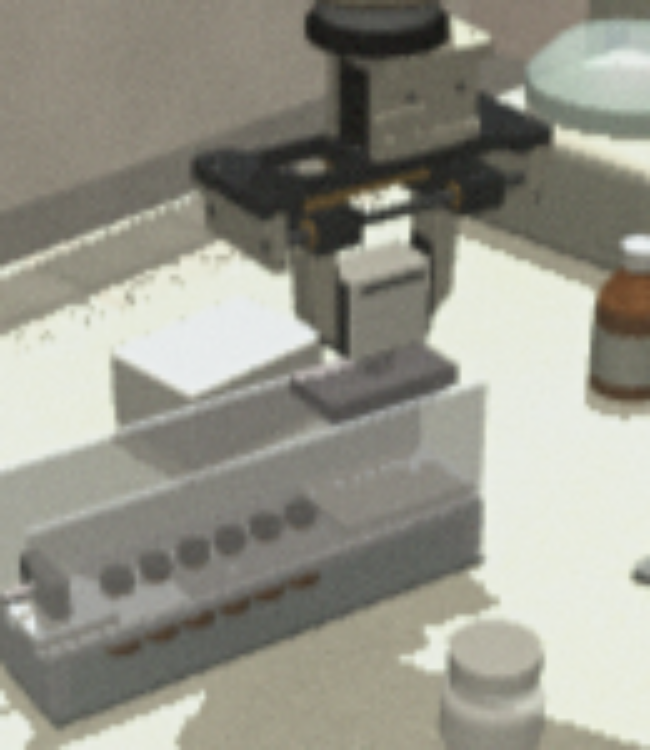

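{"method": "arm_command", "body": {
  "deltas": [
    {"xyz":[0.09,0,1.5],"turn":0,"jaw":255},
    {"xyz":[0.09,0,3],"turn":0,"jaw":255},
    {"xyz":[0.09,0,4.5],"turn":0,"jaw":255},
    {"xyz":[0.09,0,5.3],"turn":0,"jaw":255},
    {"xyz":[0.09,0,5.5],"turn":0,"jaw":255}
  ]
}}

```text
clock: 13.67
position: [0.5854, -0.0828, 0.1205]
ee_rot: [-0.332, -3.11, -0.007]
force: [-0.6, 0.2, -3.6]
width: 0.65
```

```bash
python3 -c "
from h import *
goto(.5863,-.0826,.110,77.9)
g2=snap('side','side12')
goto(.5863,-.0826,.110,77.9)
cv2.imwrite('pics/c12s.png',cv2.resize(g2['frame'][90:240,190:320,::-1],None,fx=5,fy=5))
"
```

```text
pos [ 0.5854 -0.0828  0.1205] jaw 77.8 tilt z [-0.013  0.006 -1.   ] F [-0.6  0.2 -3.6] w 0.65 t 13.67
delta cm [-0.1   0.04  1.05] turn deg(tool) -0.1 alt 179.9 q7 0.84
pos [ 0.5857 -0.0827  0.1211] jaw 77.8 tilt z [-0.012  0.006 -1.   ] F [ 0.4  0.2 -3.6] w 0.656 t 13.72
delta cm [-0.07  0.02  1.11] turn deg(tool) -0.1 alt 179.9 q7 0.84
```

View pics/c12s.png

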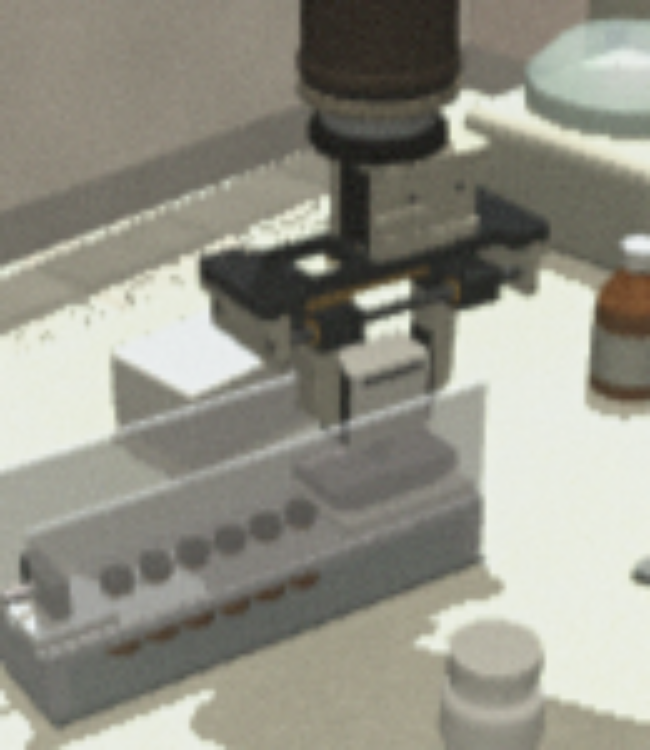

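Shoe sits between the fences just behind the first stopper, nose at (300,470). Now pressing down in steps.

{"method": "arm_command", "body": {
  "deltas": [
    {"xyz":[0,0,0.3],"turn":0,"jaw":255},
    {"xyz":[0,0,0.5],"turn":0,"jaw":255},
    {"xyz":[0,0,0.7],"turn":0,"jaw":255},
    {"xyz":[0,0,0.8],"turn":0,"jaw":255},
    {"xyz":[0,0,0.8],"turn":0,"jaw":255}
  ]
}}

```text
clock: 14.13
position: [0.5862, -0.0825, 0.1137]
ee_rot: [-0.332, -3.112, -0.007]
force: [-0.8, -0.4, 2.1]
width: 0.647
```

```bash
python3 -c "
from h import *
goto(.5863,-.0826,.110,77.9)
"
```

```text
pos [ 0.5862 -0.0825  0.1137] jaw 77.8 tilt z [-0.011  0.006 -1.   ] F [-0.8 -0.4  2.1] w 0.647 t 14.13
delta cm [-0.02 -0.    0.37] turn deg(tool) -0.1 alt 179.9 q7 0.83
```

{"method": "arm_command", "body": {
  "deltas": [
    {"xyz":[0,0,0.1],"turn":0,"jaw":255},
    {"xyz":[0,0,0.2],"turn":0,"jaw":255},
    {"xyz":[0,0,0.3],"turn":0,"jaw":255},
    {"xyz":[0,0,0.35],"turn":0,"jaw":255}
  ]
}}

```text
clock: 14.47
position: [0.5862, -0.0825, 0.1104]
ee_rot: [-0.332, -3.113, -0.007]
force: [-2.4, -0.5, 4.3]
width: 0.652
```

```bash
python3 -c "
from h import *
goto(.5863,-.0826,.110,77.9)
print(observe()['joints'])
"
```

```text
pos [ 0.5862 -0.0825  0.1104] jaw 77.8 tilt z [-0.011  0.006 -1.   ] F [-2.4 -0.5  4.3] w 0.652 t 14.47
delta cm [-0.01 -0.01  0.04] turn deg(tool) -0.1 alt 179.9 q7 0.83
[ 0.66437011  0.729797   -0.951567    1.73957983  0.66913872  1.04576816
  0.83110278]
```

{"method": "arm_command", "body": {
  "deltas": [
    {"xyz":[0,0.4,0.07],"turn":0,"jaw":255},
    {"xyz":[0,0.9,0.07],"turn":0,"jaw":255},
    {"xyz":[0,1.5,0.07],"turn":0,"jaw":255},
    {"xyz":[0,2.1,0.07],"turn":0,"jaw":255},
    {"xyz":[0,2.7,0.07],"turn":0,"jaw":255}
  ]
}}

```text
clock: 14.88
position: [0.5924, -0.0576, 0.11]
ee_rot: [-0.335, -3.113, -0.004]
force: [-0.4, -4.1, 5.5]
width: 0.653
```

```bash
cat >> h.py <<'E'
def rk():
    o=observe();yaw=np.radians(77.9);d=np.array([np.cos(yaw),np.sin(yaw)]);r=o['position'][:2]-np.array([.6052,.0054])
    F=o['force']; print('a',round(r@d,4),'b',round(r@[-d[1],d[0]],4),'z',round(o['position'][2],4),'Fa',round(F[:2]@d,1),'Fz',round(F[2],1),'c',round((F[2]+.4)/.8,1))
    goto(.6052+.075*d[0],.0054+.075*d[1],.1104,77.9,o)
E
python3 -c "
from h import *
rk()"
```

```text
a -0.0643 b -0.0007 z 0.11 Fa -4.1 Fz 5.5 c 7.4
pos [ 0.5924 -0.0576  0.11  ] jaw 77.7 tilt z [-0.01   0.004 -1.   ] F [-0.4 -4.1  5.5] w 0.653 t 14.88
delta cm [ 0.11 13.93 -0.02] turn deg(tool) -0.2 alt 179.8 q7 0.79
```

{"method": "arm_command", "body": {
  "deltas": [
    {"xyz":[0,0.6,0.03],"turn":0,"jaw":255},
    {"xyz":[0.02,1.2,0.03],"turn":0,"jaw":255},
    {"xyz":[0.03,1.8,0.03],"turn":0,"jaw":255},
    {"xyz":[0.05,2.4,0.03],"turn":0,"jaw":255},
    {"xyz":[0.05,3.0,0.03],"turn":0,"jaw":255}
  ]
}}

```text
clock: 15.3
position: [0.5988, -0.0295, 0.1099]
ee_rot: [-0.337, -3.114, -0.001]
force: [-1.0, -5.6, 4.4]
width: 0.651
```

```bash
python3 -c "
from h import *
rk()"
```

```text
a -0.0354 b -0.0011 z 0.1099 Fa -5.7 Fz 4.4 c 6.0
pos [ 0.5988 -0.0295  0.1099] jaw 77.7 tilt z [-0.009  0.002 -1.   ] F [-1.  -5.6  4.4] w 0.651 t 15.3
delta cm [ 0.16 11.04 -0.05] turn deg(tool) -0.2 alt 179.8 q7 0.74
```

{"method": "arm_command", "body": {
  "deltas": [
    {"xyz":[0,0.65,0.04],"turn":0,"jaw":255},
    {"xyz":[0.03,1.25,0.04],"turn":0,"jaw":255},
    {"xyz":[0.06,1.85,0.04],"turn":0,"jaw":255},
    {"xyz":[0.08,2.45,0.04],"turn":0,"jaw":255},
    {"xyz":[0.1,3.05,0.04],"turn":0,"jaw":255}
  ]
}}

```text
clock: 15.72
position: [0.6049, -0.0009, 0.1097]
ee_rot: [-0.339, -3.115, 0.003]
force: [-0.7, -6.6, 5.3]
width: 0.653
```

```bash
python3 -c "
from h import *
rk()"
```

```text
a -0.0062 b -0.001 z 0.1097 Fa -6.6 Fz 5.3 c 7.2
pos [ 0.6049 -0.0009  0.1097] jaw 77.6 tilt z [-0.009 -0.001 -1.   ] F [-0.7 -6.6  5.3] w 0.653 t 15.72
delta cm [ 0.15  8.12 -0.09] turn deg(tool) -0.3 alt 179.7 q7 0.7
```

{"method": "arm_command", "body": {
  "deltas": [
    {"xyz":[0,0.65,0.0],"turn":0,"jaw":255},
    {"xyz":[0.03,1.25,-0.02],"turn":0,"jaw":255},
    {"xyz":[0.06,1.85,-0.03],"turn":0,"jaw":255},
    {"xyz":[0.08,2.45,-0.03],"turn":-0.2,"jaw":255},
    {"xyz":[0.1,3.05,-0.03],"turn":-0.2,"jaw":255}
  ]
}}

```text
clock: 16.13
position: [0.611, 0.0276, 0.11]
ee_rot: [-0.336, -3.116, 0.006]
force: [-0.5, -4.9, 5.7]
width: 0.649
```

```bash
python3 -c "
from h import *
rk()"
```

```text
a 0.0229 b -0.001 z 0.11 Fa -4.9 Fz 5.7 c 7.7
pos [0.611  0.0276 0.11  ] jaw 77.7 tilt z [-0.008 -0.003 -1.   ] F [-0.5 -4.9  5.7] w 0.649 t 16.13
delta cm [ 0.12  5.21 -0.06] turn deg(tool) -0.2 alt 179.8 q7 0.66
```

{"method": "arm_command", "body": {
  "deltas": [
    {"xyz":[0,0.65,-0.02],"turn":0,"jaw":255},
    {"xyz":[0.02,1.25,-0.05],"turn":0,"jaw":255},
    {"xyz":[0.04,1.85,-0.07],"turn":0,"jaw":255},
    {"xyz":[0.06,2.45,-0.07],"turn":-0.2,"jaw":255},
    {"xyz":[0.08,3.05,-0.07],"turn":-0.2,"jaw":255}
  ]
}}

```text
clock: 16.55
position: [0.6173, 0.0562, 0.1106]
ee_rot: [-0.332, -3.117, 0.01]
force: [-0.9, -4.5, 4.9]
width: 0.652
```

```bash
python3 -c "
from h import *
rk()"
```

```text
a 0.0522 b -0.0012 z 0.1106 Fa -4.6 Fz 4.9 c 6.7
pos [0.6173 0.0562 0.1106] jaw 77.8 tilt z [-0.008 -0.005 -1.   ] F [-0.9 -4.5  4.9] w 0.652 t 16.55
delta cm [0.12 2.28 0.01] turn deg(tool) -0.1 alt 179.9 q7 0.62
```

{"method": "arm_command", "body": {
  "deltas": [
    {"xyz":[0.02,0.6,0],"turn":0,"jaw":255},
    {"xyz":[0.04,1.1,0],"turn":0,"jaw":255},
    {"xyz":[0.06,1.5,0],"turn":0,"jaw":255},
    {"xyz":[0.08,1.9,0],"turn":0,"jaw":255}
  ]
}}

```text
clock: 16.88
position: [0.6208, 0.075, 0.1106]
ee_rot: [-0.333, -3.117, 0.01]
force: [-0.7, -4.8, 5.0]
width: 0.649
```

```bash
python3 -c "
from h import *
rk()"
```

```text
a 0.0713 b -0.0007 z 0.1106 Fa -4.8 Fz 5.0 c 6.8
pos [0.6208 0.075  0.1106] jaw 77.8 tilt z [-0.007 -0.006 -1.   ] F [-0.7 -4.8  5. ] w 0.649 t 16.88
delta cm [0.07 0.37 0.02] turn deg(tool) -0.1 alt 179.9 q7 0.59
```

{"method": "arm_command", "body": {
  "deltas": [
    {"xyz":[0.01,0.35,0],"turn":0,"jaw":255},
    {"xyz":[0.02,0.6,0],"turn":0,"jaw":255},
    {"xyz":[0.03,0.8,0],"turn":0,"jaw":255}
  ]
}}

```text
clock: 17.13
position: [0.6223, 0.0817, 0.1103]
ee_rot: [-0.334, -3.117, 0.014]
force: [-1.2, -8.7, 5.6]
width: 0.651
```

```bash
python3 -c "
from h import *
rk()"
```

```text
a 0.0782 b -0.0007 z 0.1103 Fa -8.7 Fz 5.6 c 7.5
pos [0.6223 0.0817 0.1103] jaw 77.8 tilt z [-0.008 -0.008 -1.   ] F [-1.2 -8.7  5.6] w 0.651 t 17.13
delta cm [ 0.07 -0.32 -0.  ] turn deg(tool) -0.1 alt 179.9 q7 0.58
```

{"method": "arm_command", "body": {
  "deltas": [
    {"xyz":[0.01,0.25,-0.02],"turn":0,"jaw":255},
    {"xyz":[0.02,0.38,-0.03],"turn":0,"jaw":255},
    {"xyz":[0.02,0.4,-0.03],"turn":0,"jaw":255}
  ]
}}

```text
clock: 17.38
position: [0.6228, 0.0838, 0.1102]
ee_rot: [-0.335, -3.116, 0.019]
force: [-2.2, -7.7, 5.6]
width: 0.654
```

```bash
python3 -c "
from h import *
rk();print(observe()['joints'])
g=snap('top','top13');g2=snap('side','side13')
cv2.imwrite('pics/c13s.png',cv2.resize(g2['frame'][120:240,170:310,::-1],None,fx=5,fy=5))
"
```

```text
a 0.0804 b -0.0007 z 0.1102 Fa -8.0 Fz 5.6 c 7.5
pos [0.6228 0.0838 0.1102] jaw 77.7 tilt z [-0.009 -0.011 -1.   ] F [-2.2 -7.7  5.6] w 0.654 t 17.38
delta cm [ 0.07 -0.54 -0.01] turn deg(tool) -0.2 alt 179.8 q7 0.58
[ 0.34038229  0.76524531 -0.9165504   1.64735381  0.67725498  1.08940142
  0.5773772 ]
```

View pics/c13s.png

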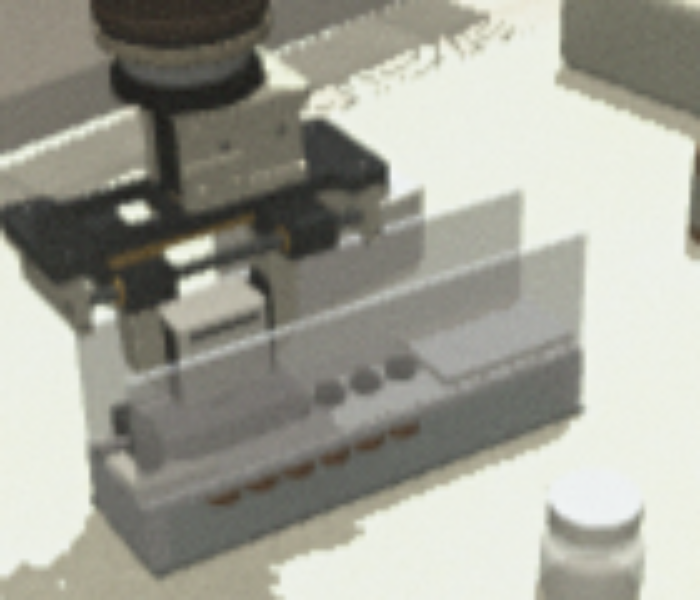

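{"method": "arm_command", "body": {
  "deltas": [
    {"xyz":[0.01,0.15,-0.04],"turn":0,"jaw":255},
    {"xyz":[0.02,0.2,-0.06],"turn":0,"jaw":255},
    {"xyz":[0.02,0.2,-0.06],"turn":0,"jaw":255}
  ]
}}

```text
clock: 17.73
position: [0.6228, 0.084, 0.1104]
ee_rot: [-0.337, -3.115, 0.024]
force: [-2.0, -8.5, 5.8]
width: 0.65
```

```bash
python3 -c "
from h import *
rk()
for i in (0,13):
  g=dict(np.load(f'pics/side{i}.npz')); 
  cv2.imwrite(f'pics/st{i}.png',cv2.resize(g['frame'][190:235,180:220,::-1],None,fx=9,fy=9,interpolation=cv2.INTER_NEAREST))
a=cv2.imread('pics/st0.png');b=cv2.imread('pics/st13.png');cv2.imwrite('pics/st.png',np.hstack([a,b]))
"
```

```text
a 0.0805 b -0.0007 z 0.1104 Fa -8.8 Fz 5.8 c 7.7
pos [0.6228 0.084  0.1104] jaw 77.6 tilt z [-0.01  -0.014 -1.   ] F [-2.  -8.5  5.8] w 0.65 t 17.73
delta cm [ 0.07 -0.55  0.01] turn deg(tool) -0.3 alt 179.7 q7 0.58
```

View pics/st.png

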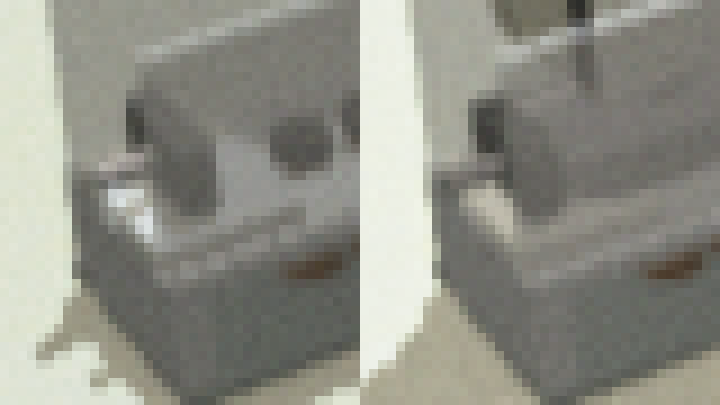

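{"method": "arm_command", "body": {
  "deltas": [
    {"xyz":[0.01,0.25,-0.06],"turn":0,"jaw":255},
    {"xyz":[0.02,0.4,-0.08],"turn":0,"jaw":255},
    {"xyz":[0.02,0.4,-0.08],"turn":0,"jaw":255}
  ]
}}

```text
clock: 17.98
position: [0.6231, 0.0857, 0.1107]
ee_rot: [-0.339, -3.114, 0.03]
force: [-2.4, -8.5, 5.9]
width: 0.65
```

```bash
python3 -c "
from h import *
rk()
g=snap('side','side14')
a=cv2.imread('pics/st.png');b=cv2.resize(g['frame'][190:235,180:220,::-1],None,fx=9,fy=9,interpolation=cv2.INTER_NEAREST);cv2.imwrite('pics/stb.png',np.hstack([a[:,:360],b]))
"
```

```text
a 0.0823 b -0.0007 z 0.1107 Fa -8.8 Fz 5.9 c 7.8
pos [0.6231 0.0857 0.1107] jaw 77.6 tilt z [-0.011 -0.018 -1.   ] F [-2.4 -8.5  5.9] w 0.65 t 17.98
delta cm [ 0.07 -0.73  0.04] turn deg(tool) -0.3 alt 179.7 q7 0.57
```

View pics/stb.png

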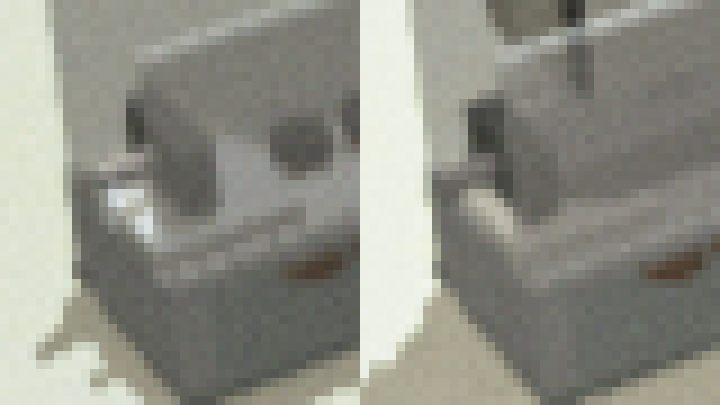

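The stop is visibly pushed back: its rear edge moved about 2 px, roughly 5 mm. Now lifting out.

{"method": "arm_command", "body": {
  "deltas": [
    {"xyz":[0,-0.05,-0.5],"turn":0,"jaw":255},
    {"xyz":[0,-0.15,-1.5],"turn":0,"jaw":255},
    {"xyz":[0,-0.25,-3],"turn":0,"jaw":255},
    {"xyz":[0,-0.35,-4.5],"turn":0,"jaw":255},
    {"xyz":[0,-0.4,-6],"turn":0,"jaw":255}
  ]
}}

```text
clock: 18.45
position: [0.623, 0.0844, 0.1727]
ee_rot: [-0.338, -3.115, 0.026]
force: [0.5, 0.9, -3.8]
width: 0.65
```

{"method": "arm_command", "body": {
  "deltas": [
    {"xyz":[0,-0.05,-2],"turn":0,"jaw":255},
    {"xyz":[0,-0.1,-4],"turn":0,"jaw":255},
    {"xyz":[0,-0.15,-6],"turn":0,"jaw":255},
    {"xyz":[0,-0.2,-7.5],"turn":0,"jaw":255},
    {"xyz":[0,-0.2,-8],"turn":0,"jaw":255}
  ]
}}

```text
clock: 18.87
position: [0.6243, 0.0857, 0.2572]
ee_rot: [-0.336, -3.12, 0.021]
force: [0.1, 0.3, -3.2]
width: 0.647
```

```bash
python3 -c "
from h import *
rk()
goto(.454,.30,.22,80);print(observe()['joints'])
g=snap('top','top15');g2=snap('side','side15')
cv2.imwrite('pics/c15.png',cv2.resize(g2['frame'][60:240,150:330,::-1],None,fx=4,fy=4))
"
```

```text
a 0.0826 b -0.0018 z 0.2572 Fa 0.3 Fz -3.2 c -3.5
pos [0.6243 0.0857 0.2572] jaw 77.7 tilt z [-0.005 -0.013 -1.   ] F [ 0.1  0.3 -3.2] w 0.647 t 18.87
delta cm [ 0.15 -0.56 14.69] turn deg(tool) -0.2 alt 179.8 q7 0.68
pos [0.6243 0.0857 0.2572] jaw 77.7 tilt z [-0.005 -0.013 -1.   ] F [ 0.1  0.3 -3.2] w 0.647 t 18.87
delta cm [21.19 17.36  3.53] turn deg(tool) -2.3 alt 177.7 q7 0.68
[ 0.37422085  0.63267464 -1.00006349  1.47997307  0.5460562   1.33522649
  0.68484112]
```

View pics/c15.png

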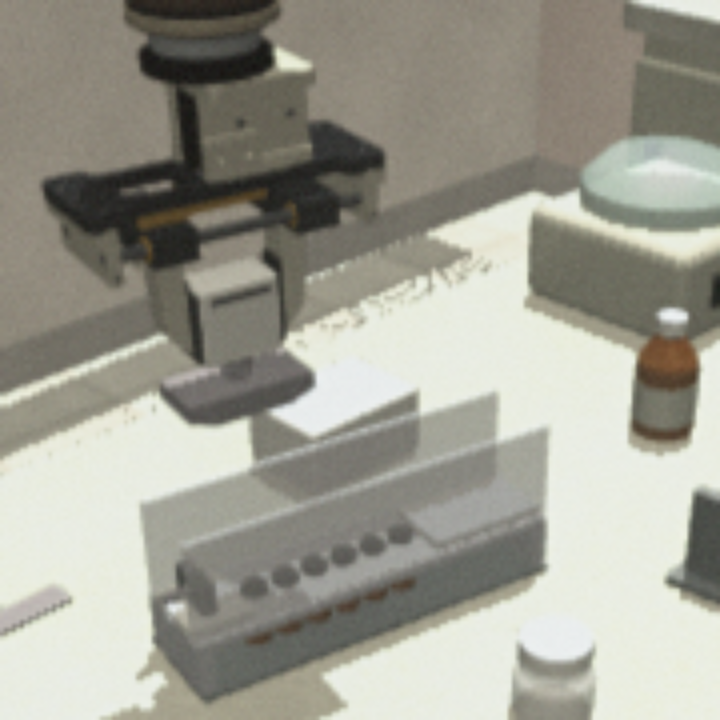

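```bash
python3 -c "
from h import *
ims=[]
for i in (0,15):
  g=dict(np.load(f'pics/side{i}.npz'));ims.append(cv2.resize(g['frame'][185:222,195:270,::-1],None,fx=10,fy=10,interpolation=cv2.INTER_NEAREST))
cv2.imwrite('pics/cmp.png',np.clip(np.vstack(ims)[:600]*1.3-40,0,255).astype(np.uint8))
g0=dict(np.load('pics/top0.npz'));g1=dict(np.load('pics/top15.npz'))
st=[(215.3,186.3),(222.9,187.3),(230.5,188.3),(238.2,189.2),(246,190.3),(253.6,191.2)]
for g in(g0,g1):
  P=pts(g); print([round(float(np.median(P[int(v)-1:int(v)+3,int(u)-1:int(u)+3,2]))*1000,1) for u,v in st],[round(float(g['frame'][int(v),int(u)].mean())) for u,v in st])
"
```

```text
[55.6, 55.7, 55.7, 56.0, 55.5, 56.7] [43, 45, 41, 42, 45, 46]
[50.2, 665.1, 682.2, 693.5, 702.1, 717.5] [47, 48, 49, 56, 61, 52]
```

View pics/cmp.png

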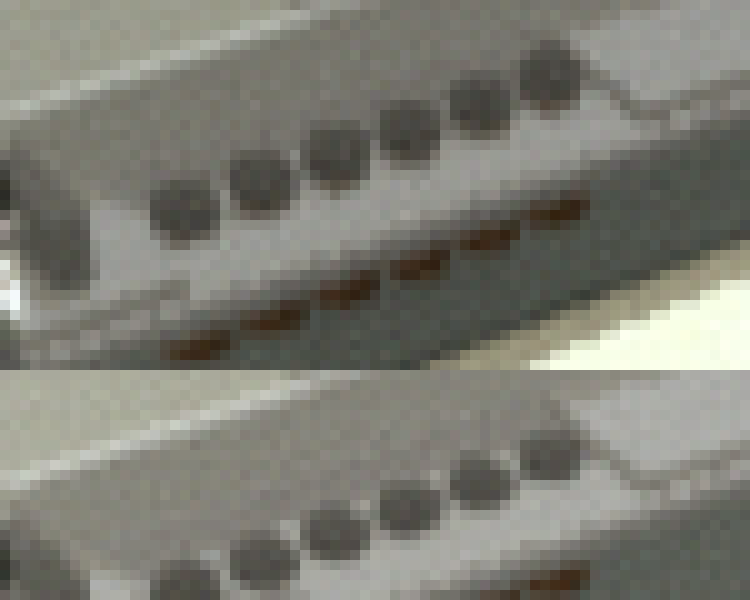

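{"method": "arm_command", "body": {
  "deltas": [
    {"xyz":[2,1.6,0],"turn":-0.5,"jaw":255},
    {"xyz":[4.6,3.8,0.2],"turn":-1,"jaw":255},
    {"xyz":[7.4,6,0.4],"turn":-1.5,"jaw":255},
    {"xyz":[10.2,8.3,0.7],"turn":-2,"jaw":255},
    {"xyz":[13,10.6,1],"turn":-2.3,"jaw":255}
  ]
}}

```text
clock: 19.38
position: [0.5177, 0.2169, 0.2427]
ee_rot: [-0.273, -3.123, 0.023]
force: [0.0, 1.8, -3.5]
width: 0.653
```

```bash
python3 -c "
from h import *
goto(.454,.30,.20,80);print(observe()['joints'])
g=snap('top','top16');g2=snap('side','side16')
st=[(215.3,186.3),(222.9,187.3),(230.5,188.3),(238.2,189.2),(246,190.3),(253.6,191.2)]
P=pts(g);print([round(float(np.median(P[int(v)-1:int(v)+3,int(u)-1:int(u)+3,2]))*1000,1) for u,v in st])
cv2.imwrite('pics/c16.png',cv2.resize(np.vstack([g['frame'][150:230,170:310,::-1],g2['frame'][165:245,170:310,::-1]]),None,fx=4,fy=3.5))
"
```

```text
pos [0.5177 0.2169 0.2427] jaw 80.0 tilt z [-0.008 -0.014 -1.   ] F [ 0.   1.8 -3.5] w 0.653 t 19.38
delta cm [7.69 7.14 4.2 ] turn deg(tool) -0.0 alt 180.0 q7 0.44
[ 0.20694846  0.55022069 -1.04848102  1.6658427   0.50436562  1.23965442
  0.44061452]
[51.1, 51.1, 52.2, 51.0, 51.9, 52.4]
```

View pics/c16.png

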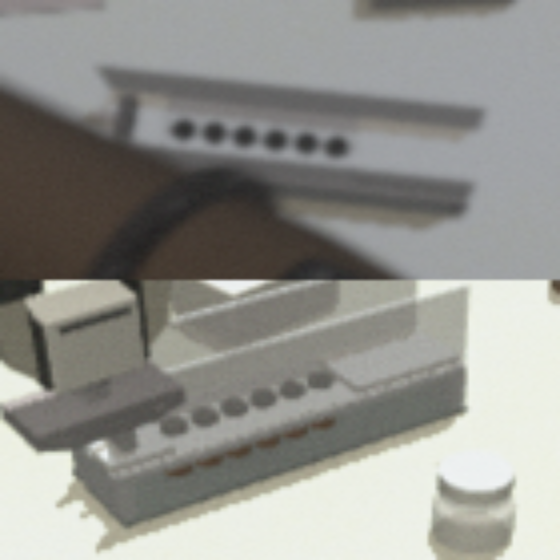

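```bash
python3 -c "
from h import *
g0=dict(np.load('pics/top0.npz'));P0=pts(g0)
Ps=[];Ss=[]
for i in range(8):
  g=get_image('top');Ps.append(pts(g)[...,2])
Z=np.median(Ps,0);M=np.mean(Ps,0)
st=[(215.3,186.3),(222.9,187.3),(230.5,188.3),(238.2,189.2),(246,190.3),(253.6,191.2),(262,192.3),(270,193.3),(207.6,185.3)]
for u,v in st:
  s=np.s_[round(v)-1:round(v)+2,round(u)-1:round(u)+2]; print(u,round(Z[s].mean()*1000,2),round(M[s].mean()*1000,2),'before',round(P0[s+(2,)].mean()*1000,1))
goto(.454,.30,.20,80)
"
```

```text
215.3 50.57 50.56 before 55.2
222.9 51.2 67.74 before 56.6
230.5 51.05 51.19 before 188.6
238.2 51.29 51.38 before 188.8
246 50.95 50.91 before 188.9
253.6 50.99 51.03 before 56.2
262 51.09 51.01 before 51.2
270 50.97 51.15 before 51.3
207.6 50.21 50.44 before 50.2
pos [0.52   0.2151 0.2433] jaw 79.9 tilt z [-0.008 -0.014 -1.   ] F [ 1.   1.3 -4. ] w 0.65 t 19.88
delta cm [7.97 7.26 4.26] turn deg(tool) -0.1 alt 179.9 q7 0.44
```

All six stoppers are flush with the track, within about 0.3 mm. Now placing the tool on the mat.

{"method": "arm_command", "body": {
  "deltas": [
    {"xyz":[2,1.8,0.5],"turn":0,"jaw":255},
    {"xyz":[4.5,4.1,1.5],"turn":0,"jaw":255},
    {"xyz":[6.8,6.2,3],"turn":0,"jaw":255},
    {"xyz":[8,7.2,4.2],"turn":0,"jaw":255},
    {"xyz":[8,7.2,4.2],"turn":0,"jaw":255}
  ]
}}

```text
clock: 20.3
position: [0.45, 0.3018, 0.1991]
ee_rot: [-0.268, -3.121, 0.023]
force: [0.3, -0.6, -3.5]
width: 0.652
```

{"method": "arm_command", "body": {
  "deltas": [
    {"xyz":[0,0,2],"turn":0,"jaw":255},
    {"xyz":[0,0,4],"turn":0,"jaw":255},
    {"xyz":[0,0,6],"turn":0,"jaw":255},
    {"xyz":[0,0,7],"turn":0,"jaw":255},
    {"xyz":[0,0,7],"turn":0,"jaw":255}
  ]
}}

```text
clock: 20.72
position: [0.4492, 0.2991, 0.1271]
ee_rot: [-0.27, -3.118, 0.027]
force: [-0.5, 0.1, -3.3]
width: 0.654
```

```bash
python3 -c "
from h import *
goto(.454,.30,.0705,80)
g2=snap('side','side17')
cv2.imwrite('pics/c17.png',cv2.resize(g2['frame'][180:330,110:270,::-1],None,fx=4,fy=4))
"
```

```text
pos [0.4492 0.2991 0.1271] jaw 80.1 tilt z [-0.013 -0.016 -1.   ] F [-0.5  0.1 -3.3] w 0.654 t 20.72
delta cm [-0.52  0.27  5.65] turn deg(tool) 0.1 alt -179.9 q7 0.14
```

View pics/c17.png

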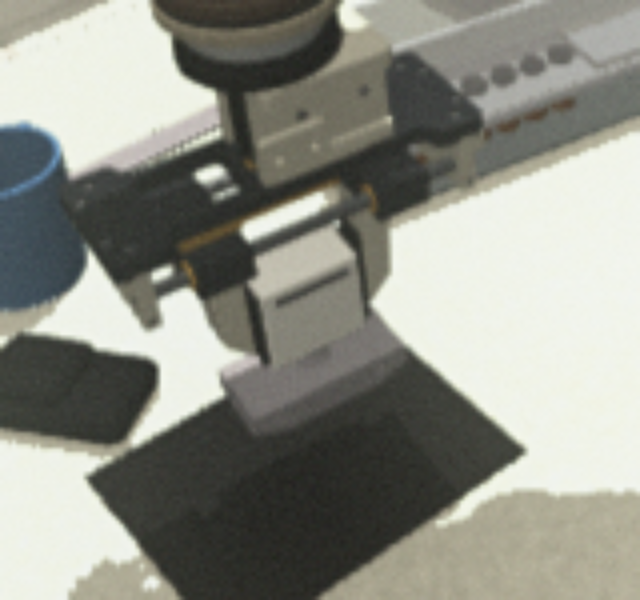

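{"method": "arm_command", "body": {
  "deltas": [
    {"xyz":[-0.3,0.1,1.5],"turn":0,"jaw":255},
    {"xyz":[-0.5,0.2,3],"turn":0,"jaw":255},
    {"xyz":[-0.5,0.25,4.2],"turn":0,"jaw":255},
    {"xyz":[-0.5,0.25,5],"turn":0,"jaw":255},
    {"xyz":[-0.5,0.25,5.3],"turn":0,"jaw":255}
  ]
}}

```text
clock: 21.18
position: [0.4535, 0.3002, 0.0736]
ee_rot: [-0.269, -3.117, 0.027]
force: [-0.1, 0.0, -3.9]
width: 0.65
```

{"method": "arm_command", "body": {
  "deltas": [
    {"xyz":[0,0,0.1],"turn":0,"jaw":255},
    {"xyz":[0,0,0.2],"turn":0,"jaw":255},
    {"xyz":[0,0,0.25],"turn":0,"jaw":255},
    {"xyz":[0,0,0.25],"turn":0,"jaw":255}
  ]
}}

```text
clock: 21.52
position: [0.4536, 0.3004, 0.0715]
ee_rot: [-0.269, -3.118, 0.026]
force: [-0.7, 0.6, -3.9]
width: 0.651
```

```bash
python3 -c "
from h import *
goto(.454,.30,.070,80)
"
```

```text
pos [0.4536 0.3004 0.0715] jaw 80.1 tilt z [-0.013 -0.016 -1.   ] F [-0.7  0.6 -3.9] w 0.651 t 21.52
delta cm [-0.05 -0.03  0.15] turn deg(tool) 0.1 alt -179.9 q7 0.08
```

{"method": "arm_command", "body": {
  "deltas": [
    {"xyz":[0,0,0.1],"turn":0,"jaw":255},
    {"xyz":[0,0,0.18],"turn":0,"jaw":255},
    {"xyz":[0,0,0.18],"turn":0,"jaw":255}
  ]
}}

```text
clock: 21.77
position: [0.4539, 0.3007, 0.0702]
ee_rot: [-0.27, -3.119, 0.025]
force: [0.2, -0.0, 1.1]
width: 0.651
```

```bash
python3 -c "
from h import *
goto(.454,.30,.070,80)
"
```

```text
pos [0.4539 0.3007 0.0702] jaw 80.1 tilt z [-0.013 -0.015 -1.   ] F [ 0.2 -0.   1.1] w 0.651 t 21.77
delta cm [-0.02 -0.07  0.02] turn deg(tool) 0.1 alt -179.9 q7 0.08
```

{"method": "arm_command", "body": {
  "deltas": [
    {"xyz":[0,0,0],"turn":0,"jaw":255},
    {"xyz":[0,0,0],"turn":0,"jaw":60},
    {"xyz":[0,0,0],"turn":0,"jaw":30},
    {"xyz":[0,0,0],"turn":0,"jaw":0},
    {"xyz":[0,0,0],"turn":0,"jaw":0}
  ]
}}

```text
clock: 22.18
position: [0.454, 0.3008, 0.0703]
ee_rot: [-0.27, -3.119, 0.025]
force: [-0.3, -0.0, -0.2]
width: 0.897
```

{"method": "arm_command", "body": {
  "deltas": [
    {"xyz":[0,0,0],"turn":0,"jaw":0},
    {"xyz":[0,0,0],"turn":0,"jaw":0},
    {"xyz":[0,0,0],"turn":0,"jaw":0},
    {"xyz":[0,0,0],"turn":0,"jaw":0}
  ]
}}

```text
clock: 22.52
position: [0.454, 0.3009, 0.0702]
ee_rot: [-0.269, -3.119, 0.025]
force: [-0.2, -0.3, -0.8]
width: 0.997
```

```bash
python3 -c "
from h import *
goto(.454,.30,.25,80)
g2=snap('side','side18')
cv2.imwrite('pics/c18.png',cv2.resize(g2['frame'][180:330,110:270,::-1],None,fx=4,fy=4))
"
```

```text
pos [0.454  0.3009 0.0702] jaw 80.1 tilt z [-0.012 -0.015 -1.   ] F [-0.2 -0.3 -0.8] w 0.997 t 22.52
delta cm [  0.16  -0.39 -17.97] turn deg(tool) 0.1 alt -179.9 q7 0.08
```

View pics/c18.png

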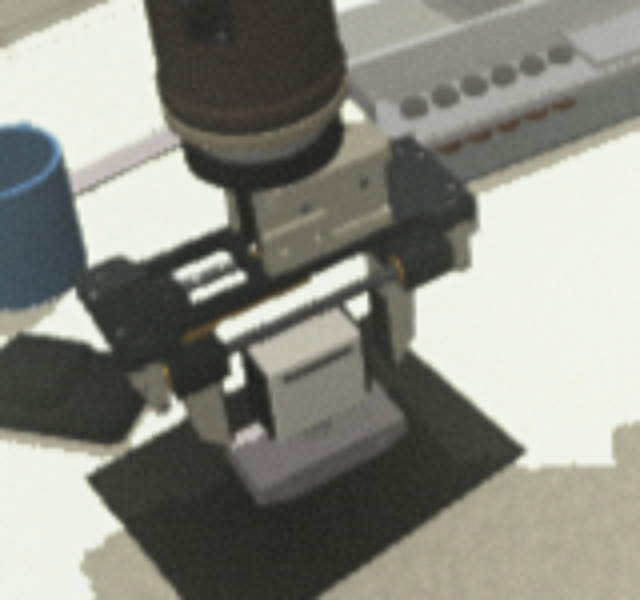

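Released and standing on the mat, handle at (310,380) in the crop. I'll retreat straight up.

{"method": "arm_command", "body": {
  "deltas": [
    {"xyz":[0,0,-1],"turn":0,"jaw":0},
    {"xyz":[0,0,-3],"turn":0,"jaw":0},
    {"xyz":[0,0,-6],"turn":0,"jaw":0},
    {"xyz":[0,0,-9],"turn":0,"jaw":0},
    {"xyz":[0,0,-11],"turn":0,"jaw":0}
  ]
}}

```text
clock: 22.98
position: [0.4554, 0.3035, 0.1836]
ee_rot: [-0.268, -3.12, 0.022]
force: [0.5, 0.9, 0.6]
width: 1.003
```

{"method": "arm_command", "body": {
  "deltas": [
    {"xyz":[0,-1.5,-2],"turn":0,"jaw":0},
    {"xyz":[0,-4,-4],"turn":0,"jaw":0},
    {"xyz":[0,-7,-5],"turn":0,"jaw":0},
    {"xyz":[0,-10,-5],"turn":0,"jaw":0},
    {"xyz":[0,-13,-5],"turn":0,"jaw":0}
  ]
}}

```text
clock: 23.4
position: [0.4335, 0.1755, 0.2368]
ee_rot: [-0.267, -3.122, 0.021]
force: [0.5, -1.6, 0.5]
width: 1.002
```

{"method": "arm_command", "body": {
  "deltas": [
    {"xyz":[0,-3,0],"turn":0,"jaw":0},
    {"xyz":[0,-6,0],"turn":0,"jaw":0},
    {"xyz":[0,-8,0],"turn":0,"jaw":0},
    {"xyz":[0,-9,0],"turn":0,"jaw":0},
    {"xyz":[0,-9,0],"turn":0,"jaw":0}
  ]
}}

```text
clock: 23.82
position: [0.4178, 0.0844, 0.2384]
ee_rot: [-0.272, -3.122, 0.024]
force: [1.3, -0.4, -0.4]
width: 0.996
```

```bash
python3 -c "
from h import *
goto(.454,.30,.25,80)
g=snap('top','top19');g2=snap('side','side19')
P=pts(g2);k=(P[...,2]>.085)&(P[...,2]<.1)&(abs(P[...,0]-.454)<.06)&(abs(P[...,1]-.3)<.06)
print(k.sum(),P[k].mean(0))
"
```

```text
pos [0.4178 0.0844 0.2384] jaw 80.0 tilt z [-0.009 -0.015 -1.   ] F [ 1.3 -0.4 -0.4] w 0.996 t 23.82
delta cm [ 0.18 21.84 -1.51] turn deg(tool) 0.0 alt -180.0 q7 0.7
357 [0.44959962 0.30203308 0.09042419]
```

View pics/top19.png

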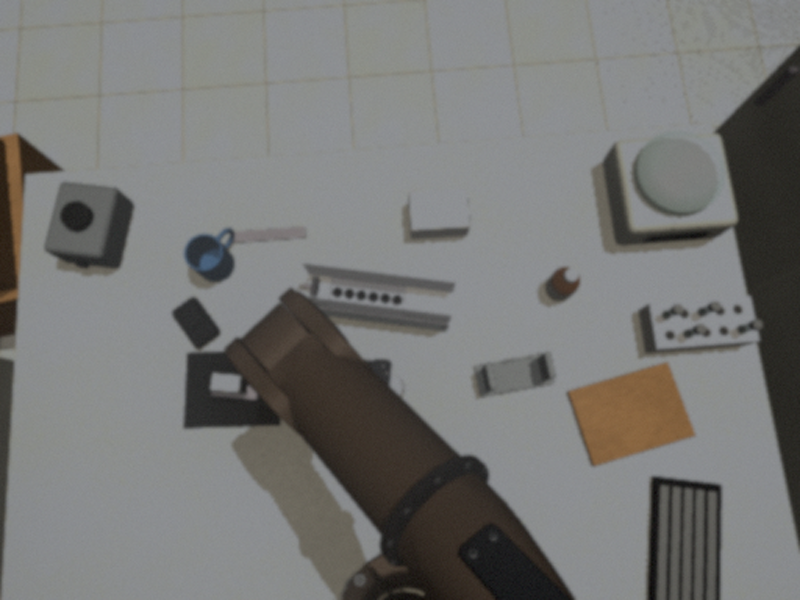

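View pics/side19.png

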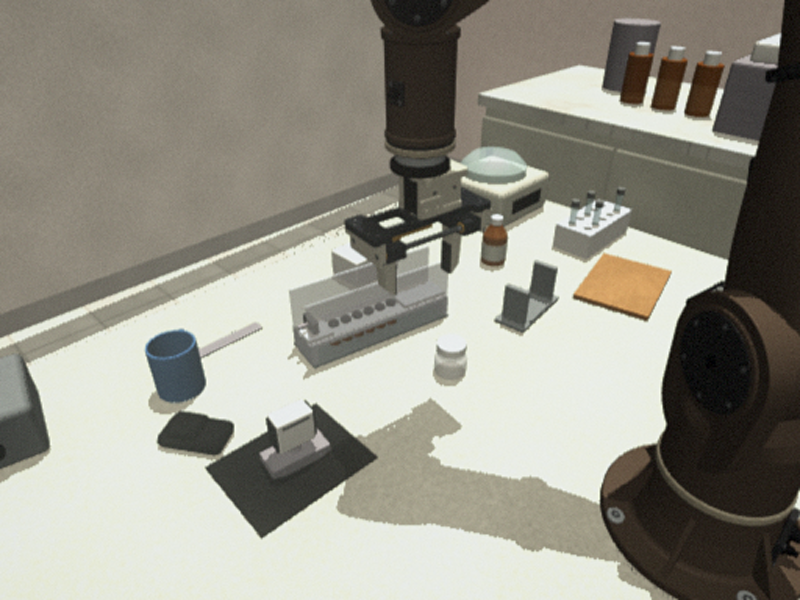

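The tool stands upright on the mat at (295,435) in the side view. The gripper is clear, and the jar (450,355), mug, mouse and the rest look unmoved.

```bash
python3 -c "
from h import *
P=np.median([pts(get_image('top'))[...,2] for _ in range(4)],0)
print([round(P[round(v)-1:round(v)+2,round(u)-1:round(u)+2].mean()*1000,1) for u,v in [(215.3,186.3),(222.9,187.3),(230.5,188.3),(238.2,189.2),(246,190.3),(253.6,191.2)]])
print(observe()['dq'].round(3))
print(sign_off())"
```

```text
[np.float64(51.0), np.float64(50.7), np.float64(51.3), np.float64(51.0), np.float64(51.3), np.float64(51.1)]
[-0.001  0.001  0.005  0.002  0.    -0.     0.002]
the job is handed in; nothing more can be done
None
```

The job is done and handed in, about 24 s into the 72 s allowed. All six stoppers read flush with the track, and the press tool is standing upright on the mat.

**What I did:** I lifted the tool out of the cradle by its sides, stood it on the mat and let go. I took it again by its two end pads, pressed at the run-in, slid it once along the track into the end stop, then lifted it out. I stood it on the mat again, let go and moved the arm clear.

**Last checks:**
- **Stoppers:** the depth camera read them at 50.7–51.3 mm, against about 51 mm for the track. They stood at about 56 mm before the pass.
- **Shoe spring:** the wrist force put its travel at 6–7.8 mm during the slide. That is at the upper end of the good 4–8 mm range but well short of bottoming at 12 mm. The tool height implied about 1 mm less.
- **End stop:** the measurements disagree on how far it was pushed back. Force suggests about 2.5 mm, and the pictures and arm position about 4–6 mm. None of them is near the 10 mm limit.
- **Grip angle:** the gripper had drifted to about 1.2° of tilt by the final placing. The tool still stood upright after release.
- **Other objects:** everything I could see looks unmoved. In the last top view the arm hid the jar and one end of the mat, but the side view shows both in order.

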